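Rebuild the filter-wheel stack of a microscope lamp

ROBOT

A 7-joint arm with a two-finger parallel gripper is mounted at the origin on the work surface. World frame = base frame: x ahead of the robot, y to its left, z up, the work surface at z = 0. Lengths are in m, angles in degrees, forces in N, time in s.
With the tool pointing down it reaches from about 0.425 to 0.875 m from the base axis. Payload 4.7 kg.
Tool frame: the origin (TCP) lies between the finger pads; the fingertips stand 17 mm ahead of it and the grasp point (between the pads) lies 2 mm behind it; z points along the fingers, y is the line along which they close (so a half turn about z gives the same grasp; the last joint's range is limited). The gripper opens to 87 mm and grips with 3 to 60 N. Pads are 19 mm wide; open, the fingers measure 117 mm over their backs; the gripper's body (75 mm by 190 mm) begins 51 mm behind the grasp point.
Start: joints at [-72.588, 18.392, -4.016, 83.108, 1.295, 78.541, -3.26], TCP at [0.186, 0.623, 0.24] pointing down, gripper open.
Joint ranges: [-163.93, 163.93], [-17.29, 119.83], [-79.2, 71.16], [3.27, 140.29], [-89.18, 269.18], [5.43, 117.66], [-154.24, 154.24]. Speed limits (degrees/s): [147.25, 147.25, 180, 180, 180, 180, 180].

INTERFACE

Orientations are given as [roll, pitch, yaw] about the fixed x, y, z axes, in that order (R = Rz(yaw) Ry(pitch) Rx(roll)).
In Python, from cell import env, cams gives the robot as it stands.
- The arm moves only by the shell command python3 -m pendant 'ROWS' [FORCE]. ROWS is JSON, a list of rows, each an object of numbers: "tx", "ty", "tz": the shift along the tool's x, y, z each as a share of 0.05 m, from -1 to 1; "spin": the turn about the tool's z as a share of 4 degrees, from -1 to 1; "claw": the closure, from 0 (fully open) to 1 (shut). A call has 1 to 10 rows; each row shifts and turns the commanded pose from where the row before left it, along the tool's axes as they then stand; what a row does not reach is not made up. A row lasts 1/8 s, in which the tool goes at most 62.5 mm and 10.7 degrees, less where a joint would pass 70% of its speed; a pose out of reach is approached as far as the arm can. A call with a number of a shift or a turn outside -1 to 1 is refused whole. A call with a gripper value outside its range is refused whole. The fingers move at their own pace and stop on an object; FORCE is the grip in N (left out, the last holds). Time passes only in rows, so rows that do not move let the fingers close. It gives the time, the measured TCP pose, the force, the opening and the grip force at its end, in the units of the state.
- env.get_obs(): the state, without advancing time (a new reading comes with each control period).
- cams.read_camera(name): name is "scene" or "side" or "wrist"; returns the picture (400x640x3 uint8, red, green, blue); there is no depth.
- cams.camera_info(name): a dict with "fx", "fy", "cx", "cy" (pixels), "k1" (the pictures are not rectified: a ray, as slopes to the right and down, at radius r is drawn at 1 + k1 r^2 times it, then the intrinsics apply), "rvec" (rotation vector, rad) and "tvec" (3), from world to camera coordinates, as OpenCV has them. Camera axes: x right, y down, z forward; pixel columns grow to the right and rows downward; lengths in m; the calibration is good to about 2 mm. A picture is of the moment at which its call begins: read the wrist's pose just before it. camera_info takes no time and is no camera call; for the wrist camera it gives the pose at the moment of the call.
- env.sign_off(): hands the job in; it is judged then, once.
The state is a dict: "time_s": time; "qpos": joint angles; "joint_velocities": joint speeds; "effort": joint torques, N m; "tool_pos": TCP position; "tool_rot": TCP orientation; "force": force on the tool from outside, world axes, zero at the start; "wrist_torque": the same for the moment, N m; "grip_width": finger opening in m; "grasp_force": force on a finger pad.
Only numpy, scipy, OpenCV 4.12 (cv2) and the standard library are available. Lean on these libraries where they do the work, as an engineer would, in place of code of your own. Each camera call takes 0.05 s, during which the arm holds its last target. There are 200 camera calls.

TASK

Rebuild the filter stack on the upright spindle: first the wide flange, collar up, then every filter wheel, hub up, that is stored in the pockets of the grey case, then the clamp ring, and last the knobbed cap, each fully down and let go before the next kind goes on. The pockets are hidden by a loose metal cover plate: slide it aside along the top of the case (never lift it off), see which pockets hold a wheel, and when the wheels are out slide it back so that it again covers all the pockets. Set the glass-windowed wheels down gently without letting them fall, and leave the dropper bottle, slide box and brush alone.

Things in the scene. Friction and masses are not known exactly. Their poses are not given: they have to be found in the camera images.
- case: Fixed grey case, 288 mm (its x) by 264 mm (its y), turned up to 0.15 rad; origin: centre of its underside. Its flat top is 32 mm above the bench, with a rim 8 mm wide and 8 mm high all round; inside the rim it measures 272 by 248 mm. The -y half has three pockets in a row along x; the +y half is a flat deck where the cover can be parked.
- pocket0 (a point): Centre of the floor of the pocket at the case's -x end. Each pocket is 80 mm (case x) by 100 mm (case y), floor 8 mm above the bench, open at the top 24 mm higher; it may be empty.
- pocket1 (a point): The same for the middle pocket.
- pocket2 (a point): The same for the pocket at the case's +x end.
- cover_grip (a point): Centre of the black bar (70 mm along x, 16 mm thick along y, 26 mm high) on the middle of the loose metal cover, 264 (x) by 124 (y) by 5 mm, 350 g; 18 mm above the plate's underside. In the case's frame this point is at z = 50 mm and y = -62 mm when closed against the rim; it slides to y = +62 mm; pockets are wholly open from +46 mm. 4 mm play at each end in x.
- wheel0_c (a point): Centre, half-way up (8 mm above its underside), of a filter wheel (all are alike; one or two exist, each in a pocket, hub up, not centred): dark disc 70 mm across and 6 mm thick with small glass windows, with an aluminium hub 30 mm across standing 10 mm above it; 16 mm high in all; bore 18 mm right through, z along the bore towards the hub. About 90 g.
- wheel1_c (a point): Centre, half-way up (8 mm above its underside), of a filter wheel (all are alike; one or two exist, each in a pocket, hub up, not centred): dark disc 70 mm across and 6 mm thick with small glass windows, with an aluminium hub 30 mm across standing 10 mm above it; 16 mm high in all; bore 18 mm right through, z along the bore towards the hub. About 90 g.
- wheel2_c (a point): Centre, half-way up (8 mm above its underside), of a filter wheel (all are alike; one or two exist, each in a pocket, hub up, not centred): dark disc 70 mm across and 6 mm thick with small glass windows, with an aluminium hub 30 mm across standing 10 mm above it; 16 mm high in all; bore 18 mm right through, z along the bore towards the hub. About 90 g.
- seat (a point): On the spindle's axis at the top of the filter unit's black base (fixed, 100 mm across, top 20 mm above the bench), where the flange comes to lie. z up.
- spindle_top (a point): Tip of the steel spindle, 68 mm above the seat (88 mm above the bench); spindle 12 mm in diameter, tapering over the last 3 mm. It passes right through the bores and up between the fingers that hold a part.
- flange_c (a point): Centre, half-way up, of the loose aluminium flange: disc 90 mm across and 6 mm thick with a collar 38 mm across standing 12 mm above it; 18 mm high in all, bore 18 mm right through, 160 g; z along the bore, towards the collar. 9 mm above its underside. Stands collar up on the bench.
- clamp_c (a point): Centre, half-way up, of the loose plain steel clamp ring: 60 mm across, 12 mm high, bore 18 mm, 150 g, z along the bore. 6 mm above its underside. Lies flat on the bench.
- cap_c (a point): Centre, half-way up, of the loose black cap: skirt 62 mm across and 14 mm high with a knob 32 mm across standing 32 mm above it; 46 mm high in all, closed on top, blind bore 18 mm wide and 28 mm deep from below; 120 g; 23 mm above its underside, z up towards the knob. With 1 or 2 wheels fitted the spindle stands 22 or 6 mm out of the clamp ring, and the cap comes to rest on the ring.
- dropper: Bystander: brown dropper bottle, 36 mm across, 85 mm high. Origin under its centre. Leave alone.
- slidebox: Bystander: blue slide box 85 by 100 by 35 mm. Origin under its centre. Leave alone.
- lensbrush: Bystander: lens brush 170 mm long lying on the bench. Leave alone.
There are look-alikes about, which are no part of the job. What is shaped like the part that bears cap_c but orange or turquoise is not meant.

How it is judged (in metres and radians):
On the way, in this order (a step that is already met when the one before it is completed fails the run):
1. the flange lies fully down on the seat, on the spindle, collar up and let go (horizontal distance between flange_c and seat below 0.006 m and angle between flange_c's own z axis and vertical below 0.08 rad and z of flange_c in the frame of seat below 0.013 m and contact force between the fingers and flange below 0.5 N), for 0.2 s.
2. every filter wheel of this start is on the spindle above the flange, hub up, fully down and let go (all of step 1 and horizontal distance between each of wheel0_c, wheel1_c, wheel2_c and seat below 0.006 m and angle between each of wheel0_c, wheel1_c, wheel2_c's own z axis and vertical below 0.08 rad and z of wheel0_c in the frame of seat between 0.022 and 0.046 m and contact force between the fingers and wheel0 below 0.5 N and z of wheel1_c in the frame of seat between 0.022 and 0.046 m and contact force between the fingers and wheel1 below 0.5 N and z of wheel2_c in the frame of seat between 0.022 and 0.046 m and contact force between the fingers and wheel2 below 0.5 N), for 0.2 s.
3. the clamp ring is on the spindle above the wheels, flat and let go (all of step 2 and horizontal distance between clamp_c and seat below 0.006 m and angle between clamp_c's own z axis and vertical below 0.08 rad and z of clamp_c in the frame of seat below 0.06 m and contact force between the fingers and clamp below 0.5 N and z of clamp_c in the frame of wheel0_c above 0.01 m and z of clamp_c in the frame of wheel1_c above 0.01 m and z of clamp_c in the frame of wheel2_c above 0.01 m), for 0.2 s.
4. the cap is over the spindle, resting on the clamp ring and let go (all of step 3 and horizontal distance between cap_c and seat below 0.006 m and angle between cap_c's own z axis and vertical below 0.08 rad and z of cap_c in the frame of seat below 0.089 m and contact force between the fingers and cap below 0.5 N and z of cap_c in the frame of clamp_c between 0.026 and 0.032 m), for 0.2 s.
At the end, for the whole second after the job is handed in: Flange, all wheels present, clamp ring and cap are stacked in that order on the spindle, each within 6 mm of its axis, upright within 0.08 rad, fully down, released and at rest; the cover lies flat on the case within about 14 mm of its closed stop, so that no pocket is open (all of step 4 and y of cover_grip in the frame of case below -0.048 m and z of cover_grip in the frame of case below 0.055 m and angle between cover_grip's own z axis and vertical below 0.05 rad and linear speed of each of flange, clamp, cap, cover, wheel0, wheel1, wheel2 below 0.02 m/s); the robot touches nothing.
It fails at once if the cover is lifted off the case (more than 30 mm up) (z of cover_grip in the frame of case above 0.08 m).
It fails at once if a filter wheel falls (faster than 0.8 m/s while not held) ((linear speed of wheel0 above 0.8 m/s and contact force between the fingers and wheel0 below 0.1 N) or (linear speed of wheel1 above 0.8 m/s and contact force between the fingers and wheel1 below 0.1 N) or (linear speed of wheel2 above 0.8 m/s and contact force between the fingers and wheel2 below 0.1 N)).
It fails at once if the dropper bottle, slide box or brush is moved more than 30 mm (distance of any of dropper, slidebox, lensbrush from where it was at the start of the episode above 0.03 m).
Of wheel0, wheel1, wheel2 only 1 to 2 are there at a start; the rules pass over those that are not, and their reading is None.
At some moment in a run one of flange, clamp may be knocked a few centimetres aside while the robot is not near it.
It also fails if it takes over 192 s, if anything falls off the work surface, if the arm or the gripper's body presses on something with over 40 N, if the wrist force passes 120 N, or if a joint passes its speed limit or range.

## Working session

There is one attempt and no reset: what is moved stays moved. The work goes in short steps, Python scripts to look and compute and a shell command to move; the robot and the scene stay as the last step left them, time stands still between calls to the robot, and variables do not carry over. Pictures are saved under pics/ and viewed, at most 14 in all, crops included, and the job is handed in when it is done.

```bash
ls; mkdir -p pics
cat > h.py <<'E'
import numpy as np, cv2, json
from cell import env, cams
from scipy.spatial.transform import Rotation as R
def snap(n,f):
    o=env.get_obs(); i=cams.camera_info(n); im=cams.read_camera(n)
    cv2.imwrite('pics/'+f+'.png',im[...,::-1])
    i={k:(np.array(v).tolist()) for k,v in i.items()}; json.dump(i,open('pics/'+f+'.json','w'))
    return im
def px(f,u,v,z):
    i=json.load(open('pics/'+f+'.json'))
    a,b=(u-i['cx'])/i['fx'],(v-i['cy'])/i['fy']; x,y=a,b
    for _ in range(30):
        s=1+i['k1']*(x*x+y*y); x,y=a/s,b/s
    M=R.from_rotvec(np.ravel(i['rvec'])).as_matrix(); t=np.ravel(i['tvec'])
    c=-M.T@t; d=M.T@np.array([x,y,1]); return c+d*(z-c[2])/d[2]
def proj(f,P):
    i=json.load(open('pics/'+f+'.json'))
    M=R.from_rotvec(np.ravel(i['rvec'])).as_matrix(); q=M@np.array(P)+np.ravel(i['tvec'])
    x,y=q[:2]/q[2]; s=1+i['k1']*(x*x+y*y); return np.array([x*s*i['fx']+i['cx'],y*s*i['fy']+i['cy']])
def st():
    o=env.get_obs(); print({k:np.round(o[k],4).tolist() for k in ['time_s','tool_pos','tool_rot','force','grip_width','grasp_force','qpos']})
def go(x,y,z=None,yaw=None):
    "shares in tool axes to go to a point; spin in units of 4 deg (computed last)"
    o=env.get_obs(); p=np.array(o['tool_pos']); M=R.from_euler('xyz',o['tool_rot'],degrees=True).as_matrix()
    d=np.array([x,y,p[2] if z is None else z])-p
    print('tool units',np.round(M.T@d/0.05,3), 'toolx',M[:,0].round(3),'tooly',M[:,1].round(3))
E
python3 - <<'E'
from h import *
st()
for n in ['scene','side','wrist']: snap(n,n+'0')
for n in ['scene0','side0','wrist0']:print(json.load(open('pics/'+n+'.json')))
E
```

```text
pics
{'time_s': 0.0, 'tool_pos': [0.1856, 0.6224, 0.2384], 'tool_rot': [-179.8876, 0.0077, 163.4009], 'force': [0.3981, -0.4244, 0.7581], 'grip_width': 0.0873, 'grasp_force': 0.0, 'qpos': [-72.5915, 18.4394, -4.0161, 83.1763, 1.297, 78.5421, -3.2613]}
{'fx': 394.3245005528961, 'fy': 394.3245005528961, 'cx': 316.82343473893997, 'cy': 198.55947429595955, 'k1': -0.0401142988868038, 'rvec': [1.8727284055314064, 1.388346176142458, -0.6566554411696033], 'tvec': [-0.08494946624141156, -0.285899607001238, 1.5033350380743289]}
{'fx': 515.4664189753988, 'fy': 515.4664189753988, 'cx': 311.87479144988004, 'cy': 194.32943451204605, 'k1': -0.15413207913113053, 'rvec': [0.850646592428383, -2.2985047846016395, 1.3393400783832823], 'tvec': [0.372868553449553, 0.27718152582845756, 0.7014470545768462]}
{'fx': 279.3517244037635, 'fy': 279.3517244037635, 'cx': 314.77814300110913, 'cy': 199.5843179644046, 'k1': 0.0037161030006153577, 'rvec': [-2.3315723923558793, -1.7385008956640151, -0.2423540184442978], 'tvec': [-0.6492765621435814, -0.03258361573470932, 0.3908589737531396]}
```

View pics/scene0.png

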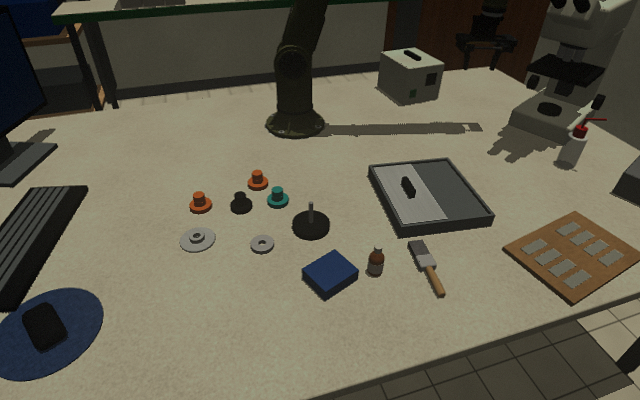

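View pics/side0.png

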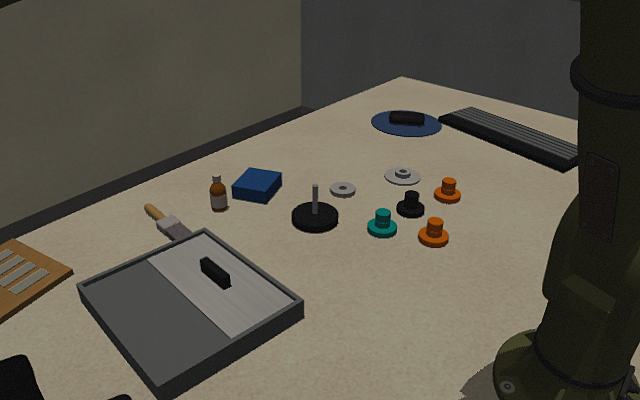

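Run:
```python
from h import *
S=lambda n,u,v,z,f='scene0':print(f,n,px(f,u,v,z).round(3))
S('flange',197,236,.018);S('flange',402,173,.018,'side0')
S('clamp',262,242,.012);S('clamp',343,187,.012,'side0')
S('cap',240,195,.046);S('cap',411,194,.046,'side0')
S('spt',310.5,203,.088);S('spt',315.5,185,.088,'side0')
S('base',311,222,.02);S('base',315,214,.02,'side0')
S('bar',407,180,.063);S('bar',215,265,.063,'side0')
for u,v in [(368,162),(450,158),(493,213),(400,233)]:S('corner',u,v,.04)
for u,v in [(204,229),(303,301),(155,390),(79,286)]:S('corner',u,v,.04,'side0')
S('teal',277,189,.046);S('or',257,173,.046);S('or2',199,195,.046);S('drop',375,250,.085);S('box',330,265,.035)
S('brush',415,243,.02)
```

```text
scene0 flange [ 0.543 -0.397  0.018]
side0 flange [ 0.529 -0.381  0.018]
scene0 clamp [ 0.605 -0.242  0.012]
side0 clamp [ 0.601 -0.24   0.012]
scene0 cap [ 0.443 -0.269  0.046]
side0 cap [ 0.435 -0.261  0.046]
scene0 spt [ 0.58  -0.108  0.088]
side0 spt [ 0.566 -0.099  0.088]
scene0 base [ 0.576 -0.106  0.02 ]
side0 base [ 0.566 -0.097  0.02 ]
scene0 bar [0.529 0.192 0.063]
side0 bar [0.543 0.188 0.063]
scene0 corner [0.381 0.138 0.04 ]
scene0 corner [0.432 0.4   0.04 ]
scene0 corner [0.702 0.363 0.04 ]
scene0 corner [0.7   0.088 0.04 ]
side0 corner [0.671 0.11  0.04 ]
side0 corner [0.39  0.139 0.04 ]
side0 corner [0.419 0.402 0.04 ]
side0 corner [0.695 0.364 0.04 ]
scene0 teal [ 0.445 -0.166  0.046]
scene0 or [ 0.351 -0.205  0.046]
scene0 or2 [ 0.411 -0.377  0.046]
scene0 drop [ 0.774 -0.017  0.085]
scene0 box [ 0.745 -0.11   0.035]
scene0 brush [0.725 0.12  0.02 ]
```

```bash
python3 -m pendant '[{"spin":-1},{"spin":-1},{"spin":-0.7}]' ; python3 -m pendant '[{"tx":-0.79,"ty":-0.79},{"tx":-0.79,"ty":-0.79},{"tx":-0.79,"ty":-0.79},{"tx":-0.79,"ty":-0.79},{"tx":-0.79,"ty":-0.79},{"tx":-0.79,"ty":-0.79},{"tx":-0.79,"ty":-0.79},{"tx":-0.79,"ty":-0.79},{"tx":-0.79,"ty":-0.79},{"tx":-0.79,"ty":-0.79}]'; python3 -m pendant '[{},{}]'
python3 - <<'E'
from h import *
st();snap('wrist','w1')
E
```

```text
{'time_s': 0.15, 'tool_pos': [0.1857, 0.6225, 0.2387], 'tool_rot': [-179.9161, 0.0058, 163.3954], 'force': [-0.1469, 0.1896, -1.1678], 'grip_width': 0.0873, 'grasp_force': 0.0, 'qpos': [-72.5886, 18.4284, -4.0149, 83.1586, 1.2955, 78.5422, -3.2621]}invalid input at $[0]: expected keys tx, ty, tz, spin, claw
invalid input at $[0]: expected keys tx, ty, tz, spin, claw
invalid input at $[0]: expected keys tx, ty, tz, spin, claw
```

View pics/w1.png

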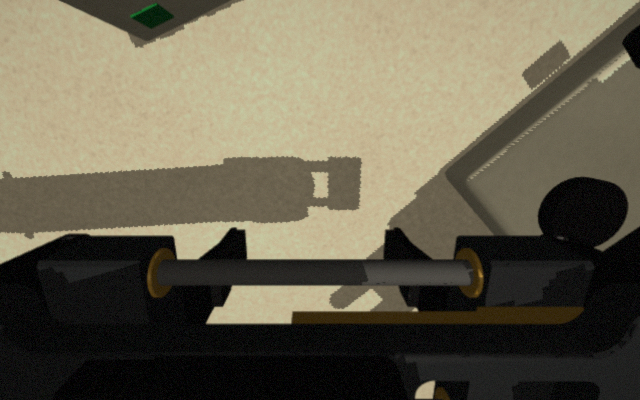

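```bash
python3 -m pendant '[{"tx":0,"ty":0,"tz":0,"spin":-1,"claw":0},{"tx":0,"ty":0,"tz":0,"spin":-1,"claw":0},{"tx":0,"ty":0,"tz":0,"spin":-0.7,"claw":0}]' ; python3 -m pendant '[{"tx":-0.79,"ty":-0.79,"tz":0,"spin":0,"claw":0},{"tx":-0.79,"ty":-0.79,"tz":0,"spin":0,"claw":0},{"tx":-0.79,"ty":-0.79,"tz":0,"spin":0,"claw":0},{"tx":-0.79,"ty":-0.79,"tz":0,"spin":0,"claw":0},{"tx":-0.79,"ty":-0.79,"tz":0,"spin":0,"claw":0},{"tx":-0.79,"ty":-0.79,"tz":0,"spin":0,"claw":0},{"tx":-0.79,"ty":-0.79,"tz":0,"spin":0,"claw":0},{"tx":-0.79,"ty":-0.79,"tz":0,"spin":0,"claw":0},{"tx":-0.79,"ty":-0.79,"tz":0,"spin":0,"claw":0},{"tx":0,"ty":0,"tz":0,"spin":0,"claw":0}]'
python3 - <<'E'
from h import *
st();snap('wrist','w2')
E
```

```text
time_s: 0.57
tool_pos: [0.1857, 0.6228, 0.2393]
tool_rot: [-180.0, -0.0, 174.3]
force: [0.8, -0.6, 0.5]
grip_width: 0.0869
grasp_force: 0.0
time_s: 1.82
tool_pos: [0.5065, 0.2276, 0.2396]
tool_rot: [-179.9, 0.1, 173.6]
force: [-1.5, 0.3, -0.3]
grip_width: 0.0871
grasp_force: 0.0
{'time_s': 1.825, 'tool_pos': [0.5065, 0.2276, 0.2396], 'tool_rot': [-179.8865, 0.0917, 173.6477], 'force': [-1.5493, 0.3409, -0.2746], 'grip_width': 0.0871, 'grasp_force': 0.0, 'qpos': [-40.4654, 6.7152, 14.6235, 97.3921, -1.5935, 76.0967, 58.0921]}
```

View pics/w2.png

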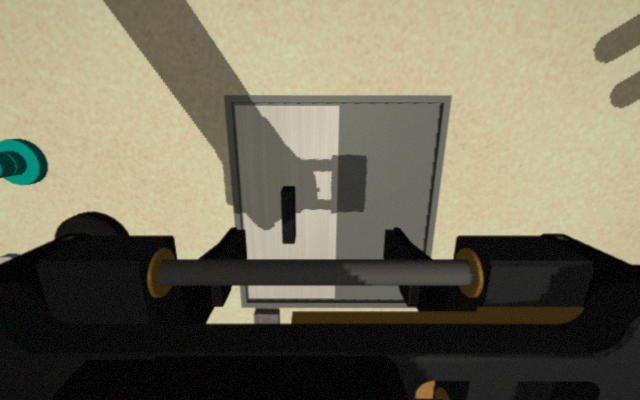

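Run:
```python
from h import *
f='w2'
for n,u,v,z in [('tl',226,97,.04),('tr',450,97,.04),('itl',234,103,.04),('itr',443,103,.04),('barT',288,187,.063),('barB',288,243,.063),('bl',242,305,.04),('br',427,305,.04),('coverR',339,104,.037),('coverRb',336,296,.037)]:
  print(n,px(f,u,v,z).round(4))
im=cv2.imread('pics/w2.png'); cv2.imwrite('pics/w2c.png',cv2.resize(im[90:310,215:460],None,fx=3,fy=2.7,interpolation=cv2.INTER_CUBIC)[:594])
print(proj(f,[.535,.19,.063]))
```

```text
tl [0.3944 0.1361 0.04  ]
tr [0.4232 0.3947 0.04  ]
itl [0.4019 0.1441 0.04  ]
itr [0.4289 0.3868 0.04  ]
barT [0.5036 0.1959 0.063 ]
barB [0.5752 0.1861 0.063 ]
bl [0.6746 0.1033 0.04  ]
br [0.7038 0.3681 0.04  ]
coverR [0.4164 0.2663 0.037 ]
coverRb [0.6767 0.2393 0.037 ]
[286.6821695  212.49989987]
```

View pics/w2c.png

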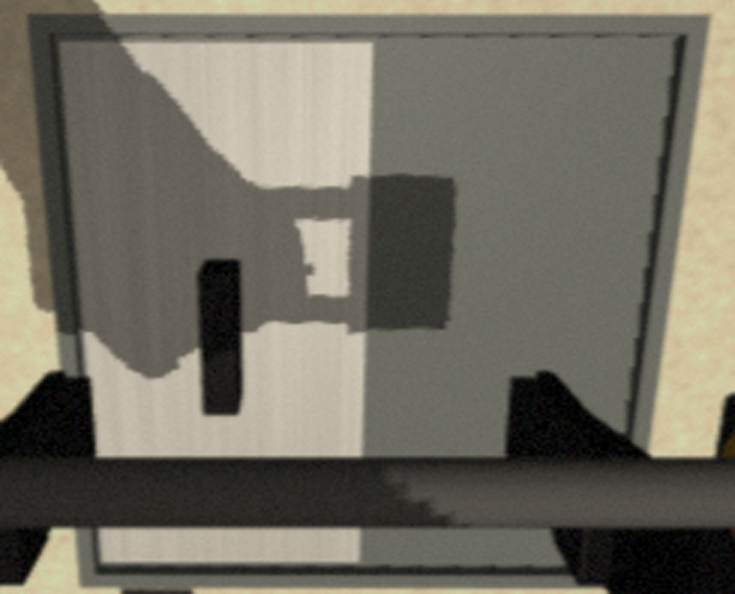

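```bash
python3 -m pendant '[{"tx":-0.75,"ty":-0.67,"tz":0.4,"spin":0,"claw":0},{"tx":0,"ty":0,"tz":0.8,"spin":0,"claw":0},{"tx":0,"ty":0,"tz":0.8,"spin":0,"claw":0},{"tx":0,"ty":0,"tz":0.8,"spin":0,"claw":0},{"tx":0,"ty":0,"tz":0.5,"spin":0,"claw":0},{"tx":0,"ty":0,"tz":0.3,"spin":0,"claw":0},{"tx":0,"ty":0,"tz":0,"spin":0,"claw":0},{"tx":0,"ty":0,"tz":0,"spin":0,"claw":0}]' 10;  python3 -m pendant '[{"tx":0,"ty":0,"tz":0,"spin":0,"claw":1},{"tx":0,"ty":0,"tz":0,"spin":0,"claw":1},{"tx":0,"ty":0,"tz":0,"spin":0,"claw":1},{"tx":0,"ty":0,"tz":0,"spin":0,"claw":1},{"tx":0,"ty":0,"tz":0,"spin":0,"claw":1}]'
```

```text
time_s: 2.88
tool_pos: [0.5381, 0.1969, 0.0608]
tool_rot: [179.9, 0.1, 174.2]
force: [0.8, -0.7, 0.7]
grip_width: 0.087
grasp_force: 0.0
time_s: 3.5
tool_pos: [0.5374, 0.1962, 0.0596]
tool_rot: [180.0, 0.0, 174.2]
force: [-0.3, -0.9, 0.1]
grip_width: 0.0448
grasp_force: 0.0
```

```bash
python3 -m pendant '[{"tx":0,"ty":0,"tz":0,"spin":0,"claw":1},{"tx":0,"ty":0,"tz":0,"spin":0,"claw":1},{"tx":0,"ty":0,"tz":0,"spin":0,"claw":1},{"tx":0,"ty":0,"tz":0,"spin":0,"claw":1},{"tx":0,"ty":0,"tz":0,"spin":0,"claw":1},{"tx":0,"ty":0,"tz":0,"spin":0,"claw":1}]';python3 -m pendant '[{"tx":0,"ty":0.3,"tz":0,"spin":0,"claw":1},{"tx":0,"ty":0.4,"tz":0,"spin":0,"claw":1},{"tx":0,"ty":0.4,"tz":0,"spin":0,"claw":1},{"tx":0,"ty":0.4,"tz":0,"spin":0,"claw":1},{"tx":0,"ty":0.4,"tz":0,"spin":0,"claw":1},{"tx":0,"ty":0.3,"tz":0,"spin":0,"claw":1},{"tx":0,"ty":0,"tz":0,"spin":0,"claw":1},{"tx":0,"ty":0,"tz":0,"spin":0,"claw":1}]'
```

```text
time_s: 4.25
tool_pos: [0.5375, 0.1962, 0.0595]
tool_rot: [180.0, 0.0, 174.2]
force: [1.7, -1.4, 0.4]
grip_width: 0.0162
grasp_force: 10.0
time_s: 5.25
tool_pos: [0.5484, 0.3063, 0.0596]
tool_rot: [179.9, -0.0, 174.2]
force: [-0.2, 0.9, -1.7]
grip_width: 0.0162
grasp_force: 10.0
```

```bash
python3 -m pendant '[{"tx":0,"ty":0.18,"tz":0,"spin":0,"claw":1},{"tx":0,"ty":0,"tz":0,"spin":0,"claw":1},{"tx":0,"ty":0,"tz":0,"spin":0,"claw":0.55},{"tx":0,"ty":0,"tz":0,"spin":0,"claw":0.55},{"tx":0,"ty":0,"tz":0,"spin":0,"claw":0.55},{"tx":0,"ty":0,"tz":-0.5,"spin":0,"claw":0.2},{"tx":0,"ty":0,"tz":-1,"spin":0,"claw":0},{"tx":0,"ty":0,"tz":-1,"spin":0,"claw":0},{"tx":0.2,"ty":-0.8,"tz":-1,"spin":0,"claw":0},{"tx":0.8,"ty":-0.8,"tz":-0.8,"spin":0,"claw":0}]'; python3 -m pendant '[{"tx":0.8,"ty":-0.6,"tz":0,"spin":0,"claw":0},{"tx":0,"ty":0,"tz":0,"spin":0,"claw":0},{"tx":0,"ty":0,"tz":0,"spin":0,"claw":0}]'
python3 - <<'E'
from h import *
snap('wrist','w3'); im=cv2.imread('pics/w3.png'); print(proj('w3',[.55,.25,.04]));snap('scene','s3')
cv2.imwrite('pics/w3c.png',cv2.resize(im[40:340,120:520],None,fx=2,fy=2,interpolation=cv2.INTER_CUBIC))
E
```

```text
time_s: 6.5
tool_pos: [0.4977, 0.2438, 0.2713]
tool_rot: [179.9, 0.2, 174.1]
force: [0.9, -0.5, -0.0]
grip_width: 0.0806
grasp_force: 0.0
time_s: 6.88
tool_pos: [0.4539, 0.2198, 0.2693]
tool_rot: [179.9, 0.1, 174.2]
force: [0.5, -0.3, -0.3]
grip_width: 0.0871
grasp_force: 0.0
[341.5523019  240.05998795]
```

View pics/w3c.png

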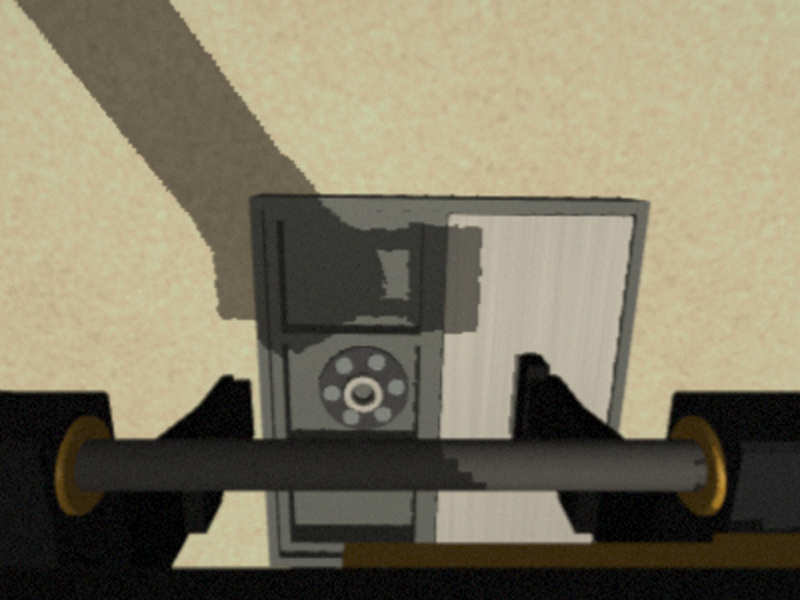

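Run:
```python
from h import *
im=cv2.imread('pics/s3.png')
a=cv2.resize(im[150:240,360:500],None,fx=5,fy=5,interpolation=cv2.INTER_CUBIC)
cv2.imwrite('pics/s3c.png',cv2.convertScaleAbs(a,alpha=1.8))
print(px('w3',301.5,236.5,.024),px('w3',301.5,234.5,.014))
```

```text
[0.54537844 0.1911039  0.024     ] [0.54633518 0.19055741 0.014     ]
```

View pics/s3c.png

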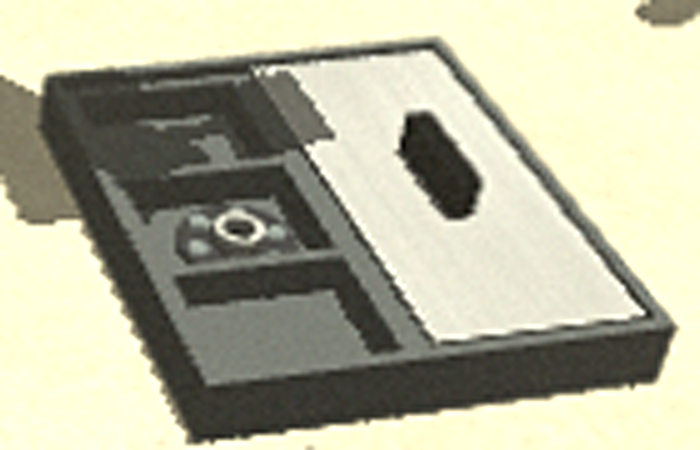

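```bash
python3 -m pendant '[{"tx":-0.17,"ty":-0.93,"tz":0,"spin":0,"claw":0},{"tx":-0.17,"ty":-0.93,"tz":0,"spin":0,"claw":0},{"tx":-0.17,"ty":-0.93,"tz":0,"spin":0,"claw":0},{"tx":-0.17,"ty":-0.93,"tz":0,"spin":0,"claw":0},{"tx":-0.17,"ty":-0.93,"tz":0,"spin":0,"claw":0},{"tx":-0.17,"ty":-0.93,"tz":0,"spin":0,"claw":0},{"tx":-0.17,"ty":-0.93,"tz":0,"spin":0,"claw":0},{"tx":-0.17,"ty":-0.93,"tz":0,"spin":0,"claw":0},{"tx":-0.17,"ty":-0.93,"tz":0,"spin":0,"claw":0},{"tx":-0.17,"ty":-0.93,"tz":0,"spin":0,"claw":0}]'; python3 -m pendant '[{"tx":0,"ty":0,"tz":0,"spin":0,"claw":0},{"tx":0,"ty":0,"tz":0,"spin":0,"claw":0},{"tx":0,"ty":0,"tz":0,"spin":0,"claw":0}]'
python3 - <<'E'
from h import *
snap('wrist','w4');st()
E
```

```text
time_s: 8.22
tool_pos: [0.4923, -0.2536, 0.2688]
tool_rot: [-179.9, 0.0, 174.3]
force: [0.1, -0.0, -0.7]
grip_width: 0.0869
grasp_force: 0.0
time_s: 8.6
tool_pos: [0.4919, -0.2506, 0.2686]
tool_rot: [180.0, -0.0, 174.3]
force: [0.5, 0.2, -0.2]
grip_width: 0.0868
grasp_force: 0.0
{'time_s': 8.65, 'tool_pos': [0.4918, -0.2506, 0.2687], 'tool_rot': [179.9747, -0.0089, 174.3464], 'force': [0.6868, 0.2151, 0.2371], 'grip_width': 0.0869, 'grasp_force': 0.0, 'qpos': [-17.555, 6.412, 45.5552, 96.1842, -4.6735, 79.3689, 113.0324]}
```

View pics/w4.png

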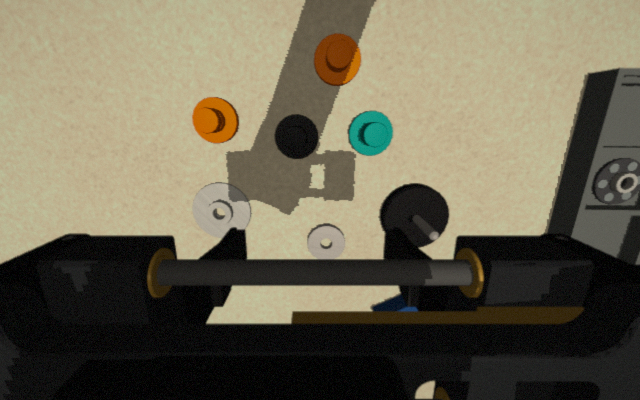

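Run:
```python
from h import *
f='w4'
for n,u,v,z in [('flange collar',220.5,210.5,.018),('flange rim',221,211,.006),('flL',193,210,.006),('flR',251,210,.006),('clamp',326,241.5,.012),('skirt',296.5,137,.014),('tip',434.5,238,.088),('baseL',381,214,.02),('baseR',448,214,.02),('baseT',414,183.5,.02),('wheel hub',627,183,.024)]:
  print(n,px(f,u,v,z).round(4))
print(proj(f,[.57,-.1,.02]))
im=cv2.imread('pics/w4.png')
a=[cv2.resize(im[y-35:y+35,x-35:x+35],None,fx=4,fy=4,interpolation=cv2.INTER_CUBIC) for x,y in [(220,210),(415,215)]]
b=[cv2.convertScaleAbs(cv2.resize(im[y-35:y+35,x-35:x+35],None,fx=4,fy=4,interpolation=cv2.INTER_CUBIC),alpha=k) for x,y,k in [(326,240,1),(296,137,3)]]
cv2.imwrite('pics/w4c.png',np.vstack([np.hstack(a),np.hstack(b)]))
```

```text
flange collar [ 0.5316 -0.3953  0.018 ]
flange rim [ 0.5359 -0.3993  0.006 ]
flL [ 0.5301 -0.4417  0.006 ]
flR [ 0.5389 -0.3532  0.006 ]
clamp [ 0.5999 -0.2432  0.012 ]
skirt [ 0.4365 -0.2704  0.014 ]
tip [ 0.5739 -0.1063  0.088 ]
baseL [ 0.56   -0.1577  0.02  ]
baseR [ 0.5698 -0.0585  0.02  ]
baseT [ 0.5181 -0.1088  0.02  ]
wheel hub [0.5463 0.1913 0.024 ]
[419.94329493 216.73003096]
```

View pics/w4c.png

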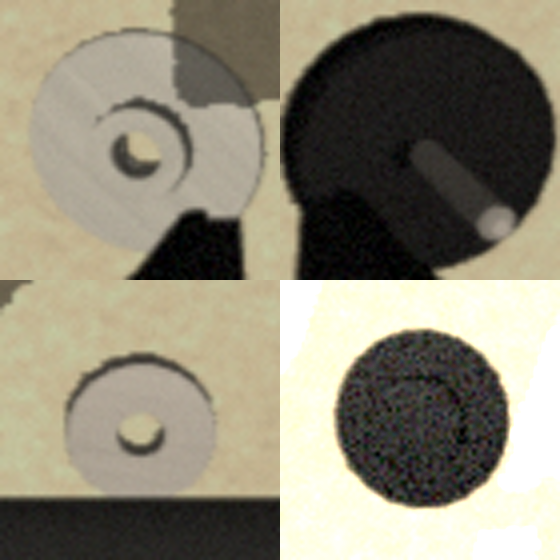

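```bash
python3 -m pendant '[{"tx":0,"ty":0,"tz":0,"spin":1,"claw":0},{"tx":0,"ty":0,"tz":0,"spin":1,"claw":0},{"tx":0,"ty":0,"tz":0,"spin":1,"claw":0},{"tx":0,"ty":0,"tz":0,"spin":1,"claw":0},{"tx":0,"ty":0,"tz":0,"spin":1,"claw":0},{"tx":0,"ty":0,"tz":0,"spin":1,"claw":0},{"tx":0,"ty":0,"tz":0,"spin":1,"claw":0},{"tx":0,"ty":0,"tz":0,"spin":1,"claw":0},{"tx":0,"ty":0,"tz":0,"spin":1,"claw":0},{"tx":0,"ty":0,"tz":0,"spin":1,"claw":0}]' >/dev/null; python3 -m pendant '[{"tx":0,"ty":0,"tz":0,"spin":1,"claw":0},{"tx":-0.7,"ty":-0.31,"tz":0.7,"spin":0,"claw":0},{"tx":-0.7,"ty":-0.31,"tz":0.7,"spin":0,"claw":0},{"tx":-0.7,"ty":-0.31,"tz":0.7,"spin":0,"claw":0},{"tx":-0.7,"ty":-0.31,"tz":0.7,"spin":0,"claw":0},{"tx":0,"ty":0,"tz":0,"spin":0,"claw":0},{"tx":0,"ty":0,"tz":0,"spin":0,"claw":0},{"tx":0,"ty":0,"tz":0,"spin":0,"claw":0}]' 20
python3 - <<'E'
from h import *
st();go(.5345,-.3965,.0245); snap('side','d5'); print(proj('d5',[.5345,-.3965,.018]))
a=cv2.imread('pics/d5.png')[110:230,320:480]; cv2.imwrite('pics/d5c.png',cv2.resize(a,None,fx=5,fy=5,interpolation=cv2.INTER_CUBIC))
E
```

```text
time_s: 10.9
tool_pos: [0.5355, -0.3979, 0.1306]
tool_rot: [179.9, 0.1, 130.3]
force: [0.9, 0.3, 1.3]
grip_width: 0.087
grasp_force: 0.0
{'time_s': 10.9, 'tool_pos': [0.5355, -0.3979, 0.1306], 'tool_rot': [179.8629, 0.1101, 130.3199], 'force': [0.8534, 0.309, 1.3432], 'grip_width': 0.087, 'grasp_force': 0.0, 'qpos': [-0.2484, 30.6287, 47.3194, 89.5423, -23.6039, 70.1084, 91.4961]}
tool units [ 0.038 -0.003  2.123] toolx [-0.647  0.762 -0.002] tooly [0.762 0.647 0.002]
[403.48047416 170.2247897 ]
```

```bash
python3 -m pendant '[{"tx":0.03,"ty":0,"tz":0.7,"spin":0,"claw":0},{"tx":0,"ty":0,"tz":0.7,"spin":0,"claw":0},{"tx":0,"ty":0,"tz":0.5,"spin":0,"claw":0},{"tx":0,"ty":0,"tz":0.2,"spin":0,"claw":0},{"tx":0,"ty":0,"tz":0,"spin":0,"claw":0},{"tx":0,"ty":0,"tz":0,"spin":0,"claw":0}]' 20;  python3 -m pendant '[{"tx":0,"ty":0,"tz":0,"spin":0,"claw":1},{"tx":0,"ty":0,"tz":0,"spin":0,"claw":1},{"tx":0,"ty":0,"tz":0,"spin":0,"claw":1},{"tx":0,"ty":0,"tz":0,"spin":0,"claw":1},{"tx":0,"ty":0,"tz":0,"spin":0,"claw":1},{"tx":0,"ty":0,"tz":0,"spin":0,"claw":1},{"tx":0,"ty":0,"tz":0,"spin":0,"claw":1},{"tx":0,"ty":0,"tz":0,"spin":0,"claw":1}]'
python3 - <<'E'
from h import *
snap('side','d6')
a=cv2.imread('pics/d6.png')[110:230,320:480]; cv2.imwrite('pics/d6c.png',cv2.resize(a,None,fx=5,fy=5,interpolation=cv2.INTER_CUBIC))
E
```

```text
time_s: 11.7
tool_pos: [0.534, -0.3984, 0.0254]
tool_rot: [179.9, 0.1, 130.2]
force: [-0.6, -0.7, -0.0]
grip_width: 0.087
grasp_force: 0.0
time_s: 12.7
tool_pos: [0.5333, -0.3978, 0.0238]
tool_rot: [180.0, -0.0, 130.2]
force: [1.0, -0.0, 0.0]
grip_width: 0.0362
grasp_force: 19.9
```

View pics/d6c.png

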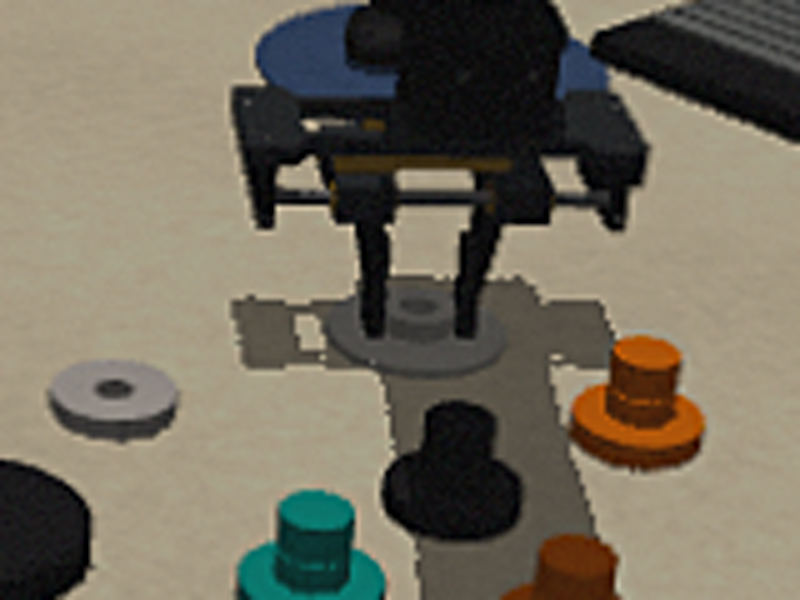

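Run:
```python
from h import *
print(px('d6',403.6,171.4,.018)); print(proj('d6',[.5333,-.3978,.007]),px('d6',(395+413)/2,177,.007))
st()
```

```text
[ 0.53091069 -0.39123123  0.018     ]
[403.78359133 174.17626737] [ 0.52494371 -0.38523712  0.007     ]
{'time_s': 12.75, 'tool_pos': [0.5333, -0.3978, 0.0238], 'tool_rot': [179.9872, -0.0047, 130.2022], 'force': [0.5363, 0.7467, -0.5084], 'grip_width': 0.0365, 'grasp_force': 19.9002, 'qpos': [2.3, 36.8874, 43.5595, 94.1875, -28.3854, 60.5195, 94.6512]}
```

```bash
python3 -m pendant '[{"tx":0,"ty":0,"tz":0,"spin":0,"claw":0.35},{"tx":0,"ty":0,"tz":0,"spin":0,"claw":0.35},{"tx":0,"ty":0,"tz":0,"spin":0,"claw":0.35},{"tx":0.15,"ty":0,"tz":0,"spin":0,"claw":0.35},{"tx":0,"ty":0,"tz":0,"spin":0,"claw":0.35},{"tx":0,"ty":0,"tz":0,"spin":0,"claw":1},{"tx":0,"ty":0,"tz":0,"spin":0,"claw":1},{"tx":0,"ty":0,"tz":0,"spin":0,"claw":1},{"tx":0,"ty":0,"tz":0,"spin":0,"claw":1},{"tx":0,"ty":0,"tz":0,"spin":0,"claw":1}]' 20
```

```text
time_s: 14.0
tool_pos: [0.5285, -0.3922, 0.0239]
tool_rot: [180.0, 0.0, 130.2]
force: [0.7, -0.3, -0.4]
grip_width: 0.0358
grasp_force: 20.0
```

```bash
python3 -m pendant '[{"tx":0,"ty":0,"tz":0,"spin":0,"claw":0.1},{"tx":0,"ty":0,"tz":0,"spin":0,"claw":0.1},{"tx":0,"ty":0,"tz":0,"spin":0,"claw":0.1},{"tx":0,"ty":0,"tz":0,"spin":0,"claw":0.1},{"tx":0,"ty":0,"tz":0,"spin":1,"claw":0.1},{"tx":0,"ty":0,"tz":0,"spin":1,"claw":0.1},{"tx":0,"ty":0,"tz":0,"spin":1,"claw":0.1},{"tx":0,"ty":0,"tz":0,"spin":1,"claw":0.1},{"tx":0,"ty":0,"tz":0,"spin":1,"claw":0.1},{"tx":0,"ty":0,"tz":0,"spin":1,"claw":0.1}]' 20; python3 -m pendant '[{"tx":0,"ty":0,"tz":0,"spin":1,"claw":0.1},{"tx":0,"ty":0,"tz":0,"spin":1,"claw":0.1},{"tx":0,"ty":0,"tz":0,"spin":1,"claw":0.1},{"tx":0,"ty":0,"tz":0,"spin":1,"claw":0.1},{"tx":0,"ty":0,"tz":0,"spin":1,"claw":0.1},{"tx":0,"ty":0,"tz":0,"spin":1,"claw":0.1},{"tx":0,"ty":0,"tz":0,"spin":1,"claw":0.1},{"tx":0,"ty":0,"tz":0,"spin":1,"claw":0.1},{"tx":0,"ty":0,"tz":0,"spin":1,"claw":0.1},{"tx":0,"ty":0,"tz":0,"spin":1,"claw":0.1}]'; python3 -m pendant '[{"tx":0,"ty":0,"tz":0,"spin":1,"claw":0.1},{"tx":0,"ty":0,"tz":0,"spin":1,"claw":0.1},{"tx":0,"ty":0,"tz":0,"spin":1,"claw":1},{"tx":0,"ty":0,"tz":0,"spin":1,"claw":1},{"tx":0,"ty":0,"tz":0,"spin":1,"claw":1},{"tx":0,"ty":0,"tz":0,"spin":1,"claw":1},{"tx":0,"ty":0,"tz":0,"spin":0,"claw":1},{"tx":0,"ty":0,"tz":0,"spin":0,"claw":1},{"tx":0,"ty":0,"tz":0,"spin":0,"claw":1},{"tx":0,"ty":0,"tz":0,"spin":0,"claw":1}]'; python3 -m pendant '[{"tx":0,"ty":0,"tz":0,"spin":0,"claw":1},{"tx":0,"ty":0,"tz":0,"spin":0,"claw":1},{"tx":0,"ty":0,"tz":0,"spin":0,"claw":1}]'
```

```text
time_s: 15.25
tool_pos: [0.5284, -0.3921, 0.0239]
tool_rot: [180.0, -0.0, 106.1]
force: [-0.1, 0.5, -0.1]
grip_width: 0.0783
grasp_force: 0.0
time_s: 16.5
tool_pos: [0.5285, -0.3921, 0.0238]
tool_rot: [180.0, -0.0, 66.1]
force: [-0.2, -0.6, 0.5]
grip_width: 0.0782
grasp_force: 0.0
time_s: 17.75
tool_pos: [0.5283, -0.3921, 0.0238]
tool_rot: [-180.0, -0.0, 42.2]
force: [0.1, -0.7, -0.5]
grip_width: 0.0362
grasp_force: 19.8
time_s: 18.12
tool_pos: [0.5283, -0.3921, 0.0238]
tool_rot: [-180.0, -0.0, 42.2]
force: [0.6, 0.2, 0.4]
grip_width: 0.036
grasp_force: 19.8
```

```bash
python3 -m pendant '[{"tx":0,"ty":0,"tz":-0.3,"spin":0,"claw":1},{"tx":0,"ty":0,"tz":-0.6,"spin":0,"claw":1},{"tx":0,"ty":0,"tz":-0.8,"spin":0,"claw":1},{"tx":0,"ty":0,"tz":-0.8,"spin":0,"claw":1},{"tx":0.4,"ty":-0.62,"tz":-0.4,"spin":0,"claw":1},{"tx":0.4,"ty":-0.62,"tz":0,"spin":0,"claw":1},{"tx":0.4,"ty":-0.62,"tz":0,"spin":0,"claw":1},{"tx":0.4,"ty":-0.62,"tz":0,"spin":0,"claw":1},{"tx":0.4,"ty":-0.62,"tz":0,"spin":0,"claw":1},{"tx":0.4,"ty":-0.62,"tz":0,"spin":0,"claw":1}]'; python3 -m pendant '[{"tx":0,"ty":0,"tz":0,"spin":0,"claw":1},{"tx":0,"ty":0,"tz":0,"spin":0,"claw":1},{"tx":0,"ty":0,"tz":0,"spin":0,"claw":1}]'
python3 - <<'E'
from h import *
snap('wrist','w7');snap('side','d7')
a=cv2.imread('pics/w7.png'); b=cv2.imread('pics/d7.png')[120:240,260:420]
cv2.imwrite('pics/m7.png',np.hstack([cv2.resize(a,(400,250)),cv2.resize(b,(400,300))[:250]])) if 0 else cv2.imwrite('pics/m7.png',np.vstack([a[40:320],cv2.resize(b,(427,320),interpolation=cv2.INTER_CUBIC)[:, :].copy() if 0 else cv2.copyMakeBorder(cv2.resize(b,(427,320),interpolation=cv2.INTER_CUBIC),0,0,0,213,cv2.BORDER_CONSTANT)]))
E
```

```text
time_s: 19.38
tool_pos: [0.4916, -0.1733, 0.1693]
tool_rot: [-180.0, -0.0, 42.1]
force: [1.0, 0.4, -1.9]
grip_width: 0.0363
grasp_force: 19.8
time_s: 19.75
tool_pos: [0.492, -0.1756, 0.1692]
tool_rot: [179.9, 0.0, 42.0]
force: [-0.3, -0.1, -1.0]
grip_width: 0.0363
grasp_force: 19.8
```

View pics/m7.png

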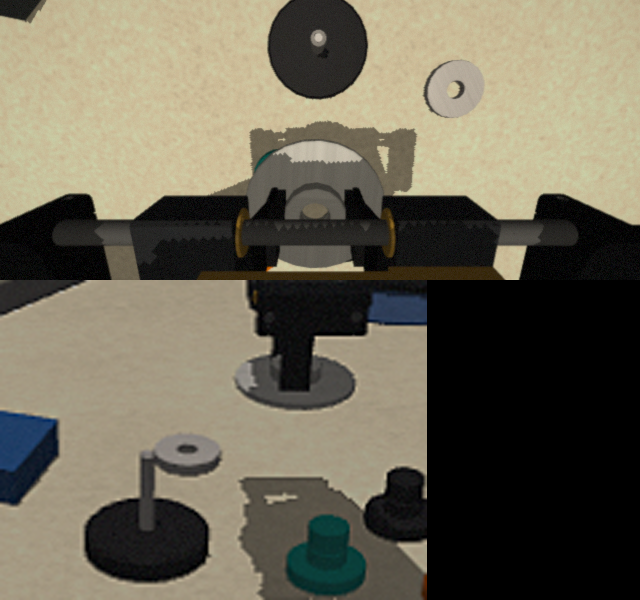

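Run:
```python
from h import *
f='w7'
for n,u,v,z in [('tip',318.5,77,.088),('spbase',320,90,.02),('bL',268,86,.02),('bR',367,86,.02),('bB',318,138,.02),('clamp',455,128,.012),('clamp bore low',454.5,129,.006)]: print(n,px(f,u,v,z).round(4))
z=.1692-.0238+.006
M=R.from_euler('xyz',env.get_obs()['tool_rot'],degrees=True).as_matrix()
t=np.array(env.get_obs()['tool_pos'])
for n,u,v in [('fl top',316,179.5)]:
  p=px(f,u,v,z); print(n,(M.T@(p-t)).round(4))
for n,u,v in [('fl L',248,230),('R',385,230)]:
  p=px(f,u,v,z); print(n,(M.T@(p-t)).round(4))
i=json.load(open('pics/w7.json'));Mm=R.from_rotvec(np.ravel(i['rvec'])).as_matrix(); print('cam',-Mm.T@np.ravel(i['tvec']))
print('side tip',px('d7',260+147*160/427,120+(455-280)*160/427,.088))
```

```text
tip [ 0.5717 -0.1065  0.088 ]
spbase [ 0.5715 -0.1099  0.02  ]
bL [ 0.5399 -0.0695  0.02  ]
bR [ 0.6051 -0.1418  0.02  ]
bB [ 0.5359 -0.1396  0.02  ]
clamp [ 0.6395 -0.24    0.012 ]
clamp bore low [ 0.6403 -0.2426  0.006 ]
fl top [0.0402 0.0001 0.0175]
fl L [ 0.0079 -0.0425  0.0175]
R [0.0078 0.0435 0.0176]
cam [ 0.54654686 -0.12510575  0.31488111]
side tip [ 0.56510635 -0.09666519  0.088     ]
```

```bash
python3 -m pendant '[{"tx":0.6,"ty":0,"tz":0,"spin":0,"claw":1},{"tx":0.6,"ty":0,"tz":0,"spin":0,"claw":1},{"tx":0.6,"ty":0,"tz":0.2,"spin":0,"claw":1},{"tx":0.35,"ty":0,"tz":0.4,"spin":0,"claw":1},{"tx":0,"ty":0,"tz":0.4,"spin":0,"claw":1},{"tx":0,"ty":0,"tz":0,"spin":0,"claw":1},{"tx":0,"ty":0,"tz":0,"spin":0,"claw":1}]'
python3 - <<'E'
from h import *
snap('scene','s8');snap('side','d8'); st()
a=cv2.imread('pics/s8.png')[160:250,260:360]; b=cv2.imread('pics/d8.png')[140:240,260:370]
a=cv2.convertScaleAbs(a,alpha=1.5);b=cv2.convertScaleAbs(b,alpha=1.5)
cv2.imwrite('pics/m8.png',np.hstack([cv2.resize(a,None,fx=4,fy=4,interpolation=cv2.INTER_CUBIC)[:360],cv2.resize(b,(396,360),interpolation=cv2.INTER_CUBIC)]))
t=np.array(env.get_obs()['tool_pos'])
for dz in [-.0238,0]:
  p=t+[0,0,dz]; print(proj('s8',p),proj('d8',p))
for f in ['s8','d8']:
  q=lambda x,y:proj(f,[x,y,.09]); o=q(*t[:2]); print(f,'dpx/mm x',(q(t[0]+.01,t[1])-o)/10,'y',(q(t[0],t[1]+.01)-o)/10)
E
```

```text
time_s: 20.72
tool_pos: [0.5715, -0.1031, 0.1193]
tool_rot: [180.0, -0.0, 42.1]
force: [-0.2, 0.3, -1.7]
grip_width: 0.0366
grasp_force: 19.8
{'time_s': 20.825, 'tool_pos': [0.5721, -0.1025, 0.1198], 'tool_rot': [179.9494, -0.0767, 42.1178], 'force': [-0.2, -0.2594, -1.953], 'grip_width': 0.0361, 'grasp_force': 19.822, 'qpos': [-41.8186, 24.5409, 60.9462, 103.204, -23.4453, 66.0869, -21.1756]}
[311.72766035 198.21035174] [314.33983579 179.97060803]
[311.75146159 190.70181716] [314.39310804 169.487136  ]
s8 dpx/mm x [0.11394976 0.23947932] y [ 0.37827901 -0.06995589]
d8 dpx/mm x [-0.37312397 -0.15143235] y [-0.32025459  0.17765201]
```

View pics/m8.png

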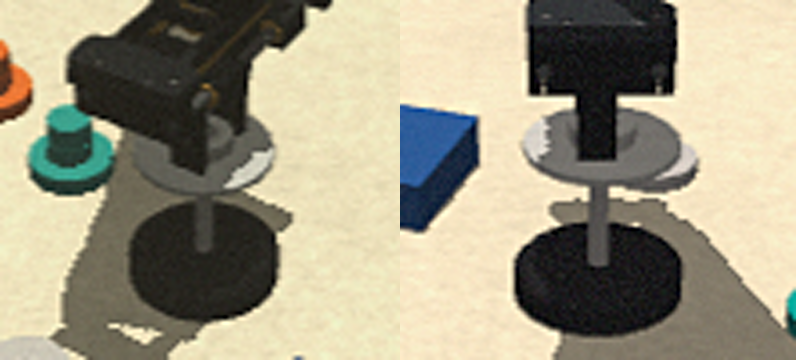

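```bash
python3 -m pendant '[{"tx":0.03,"ty":0.027,"tz":0.0,"spin":0,"claw":1},{"tx":0,"ty":0,"tz":0.2,"spin":0,"claw":1},{"tx":0,"ty":0,"tz":0.2,"spin":0,"claw":1},{"tx":0,"ty":0,"tz":0.2,"spin":0,"claw":1},{"tx":0,"ty":0,"tz":0.1,"spin":0,"claw":1},{"tx":0,"ty":0,"tz":0,"spin":0,"claw":1},{"tx":0,"ty":0,"tz":0,"spin":0,"claw":1}]'; python3 -m pendant '[{"tx":0,"ty":0,"tz":0.2,"spin":0,"claw":1},{"tx":0,"ty":0,"tz":0.2,"spin":0,"claw":1},{"tx":0,"ty":0,"tz":0.2,"spin":0,"claw":1},{"tx":0,"ty":0,"tz":0.15,"spin":0,"claw":1},{"tx":0,"ty":0,"tz":0,"spin":0,"claw":1},{"tx":0,"ty":0,"tz":0,"spin":0,"claw":1}]'
```

```text
time_s: 21.7
tool_pos: [0.5739, -0.1015, 0.084]
tool_rot: [-180.0, -0.0, 42.2]
force: [0.5, 0.1, -1.3]
grip_width: 0.0362
grasp_force: 19.8
time_s: 22.45
tool_pos: [0.5739, -0.1015, 0.0464]
tool_rot: [-180.0, -0.0, 42.2]
force: [-0.1, 1.1, -1.0]
grip_width: 0.0365
grasp_force: 19.8
```

```bash
python3 -m pendant '[{"tx":0,"ty":0,"tz":0.05,"spin":0,"claw":1},{"tx":0,"ty":0,"tz":0.0,"spin":0,"claw":1},{"tx":0,"ty":0,"tz":0,"spin":0,"claw":0.3},{"tx":0,"ty":0,"tz":0,"spin":0,"claw":0.3},{"tx":0,"ty":0,"tz":0,"spin":0,"claw":0.3},{"tx":0,"ty":0,"tz":-0.2,"spin":0,"claw":0.3},{"tx":0,"ty":0,"tz":-1,"spin":0,"claw":0.2},{"tx":0,"ty":0,"tz":-1,"spin":0,"claw":0},{"tx":0,"ty":0,"tz":-1,"spin":0,"claw":0},{"tx":0,"ty":0,"tz":0,"spin":0,"claw":0}]'
python3 - <<'E'
from h import *
snap('side','d9'); st()
print(proj('d9',[.574,-.1025,.038]),proj('d9',[.574,-.1025,.02]))
b=cv2.imread('pics/d9.png')[170:240,270:360]
im=cv2.convertScaleAbs(b,alpha=1.5); g=im.max(2)
for r in range(20,66,4): print(r+170,g[r,10:85:3])
E
```

```text
time_s: 23.7
tool_pos: [0.5764, -0.1027, 0.2086]
tool_rot: [179.7, -0.4, 42.2]
force: [-1.0, 0.3, -1.3]
grip_width: 0.0854
grasp_force: 0.0
{'time_s': 23.75, 'tool_pos': [0.5751, -0.102, 0.2062], 'tool_rot': [179.8708, -0.2092, 42.1932], 'force': [-0.4296, 0.4637, -0.9434], 'grip_width': 0.0861, 'grasp_force': 0.0, 'qpos': [-45.4909, 19.6433, 64.8413, 97.4611, -18.5297, 74.4876, -24.7506]}
[313.50709859 204.28268475] [313.47489136 211.64611138]
190 [246 234 242 243 238 238 242 234 234 242 238  57  72 190  76  80  75  78
  76  76 114 243 242 240 240]
194 [242 238 243 240 238 243 234 249 102 117 111  69  81 123 118 126 123 132
 118 240 238 238 242 242 242]
198 [234 238 234 234 236 231 236 246 123 123 124  72  81 128 122 124 128 126
 126 114 248 244 232 240 242]
202 [243 240 243 237 230 237 243 243 165 112 111  75  80 111 111 111 123 126
 129 126 128 117 246 238 240]
206 [242 243 243 240 240 236 212 212 160 114  96  75  81 102 117 116 110 112
 130 126 128 129 129 207 240]
210 [236 243 236 242 152 214 213 214 174  76  86 106 110  90  82 111 114 112
 116 104 130 122 128 128 108]
214 [240 237 243 240   4 219 210 212 159 117  88  84  86  96 114 114 114 110
 118   2 129 126 122 129 126]
218 [237 237 234 237   3  34 170 230 110 111 108 112 114 117 111 112 112 108
  27   9 124 128 135 128 134]
222 [242 240 242 243  81  14  34  40  86  90 100 108 110 110  94  84  27  22
  28   8 134 126 128 129 122]
226 [231 238 240 242 255  24  21  24  21  24  20  16  27  24  21  22  26  16
  12 128 126 124 126 126 124]
230 [243 242 237 231 238 238 238  51  15  21  32  18  26  28  21  21  30 124
 126 128 128 129 128 123 124]
234 [238 236 242 242 242 242 242 242 118 135 136 141 136 140 132 129 128 122
 129 130 124 124 128 122 128]
```

```bash
python3 -m pendant '[{"tx":0,"ty":0,"tz":0,"spin":1,"claw":0},{"tx":0,"ty":0,"tz":0,"spin":1,"claw":0},{"tx":0,"ty":0,"tz":0,"spin":1,"claw":0},{"tx":0,"ty":0,"tz":0,"spin":1,"claw":0},{"tx":0,"ty":0,"tz":0,"spin":1,"claw":0},{"tx":0,"ty":0,"tz":0,"spin":1,"claw":0},{"tx":0,"ty":0,"tz":0,"spin":1,"claw":0},{"tx":0,"ty":0,"tz":0,"spin":1,"claw":0},{"tx":0,"ty":0,"tz":0,"spin":1,"claw":0},{"tx":0,"ty":0,"tz":0,"spin":1,"claw":0}]'; python3 -m pendant '[{"tx":0,"ty":0,"tz":0,"spin":1,"claw":0},{"tx":0,"ty":0,"tz":0,"spin":1,"claw":0},{"tx":-0.38,"ty":-0.72,"tz":0,"spin":0,"claw":0},{"tx":-0.38,"ty":-0.72,"tz":0,"spin":0,"claw":0},{"tx":-0.38,"ty":-0.72,"tz":0,"spin":0,"claw":0},{"tx":-0.38,"ty":-0.72,"tz":0,"spin":0,"claw":0},{"tx":-0.38,"ty":-0.72,"tz":0,"spin":0,"claw":0},{"tx":-0.38,"ty":-0.72,"tz":0,"spin":0,"claw":0},{"tx":-0.38,"ty":-0.72,"tz":0.3,"spin":0,"claw":0},{"tx":-0.38,"ty":-0.72,"tz":0.4,"spin":0,"claw":0}]';  python3 -m pendant '[{"tx":0,"ty":0,"tz":0,"spin":0,"claw":0},{"tx":0,"ty":0,"tz":0,"spin":0,"claw":0},{"tx":0,"ty":0,"tz":0,"spin":0,"claw":0}]'
python3 - <<'E'
from h import *
st();im=snap('wrist','w10')
print(proj('w10',[.54,.192,.024]),proj('w10',[.54,.192,.014]))
g=cv2.medianBlur(cv2.cvtColor(im,cv2.COLOR_RGB2GRAY),3)
c=cv2.HoughCircles(g,cv2.HOUGH_GRADIENT,1,10,param1=80,param2=15,minRadius=6,maxRadius=50)
if c is not None:
  for u,v,r in c[0]:
    p=px('w10',u,v,.024)
    if abs(p[0]-.54)<.03 and abs(p[1]-.19)<.03: print(u,v,r,p)
u,v=proj('w10',[.54,.192,.024]).astype(int)
cv2.imwrite('pics/w10c.png',cv2.resize(im[max(0,v-75):v+75,u-100:u+100,::-1],None,fx=4,fy=4,interpolation=cv2.INTER_CUBIC)); print(u-100,max(0,v-75))
E
```

```text
time_s: 25.0
tool_pos: [0.5731, -0.1014, 0.2026]
tool_rot: [-180.0, 0.1, 2.0]
force: [1.7, 0.2, 0.0]
grip_width: 0.087
grasp_force: 0.0
time_s: 26.25
tool_pos: [0.4507, 0.2017, 0.168]
tool_rot: [-179.9, 0.0, -5.8]
force: [0.4, -0.5, -0.1]
grip_width: 0.0871
grasp_force: 0.0
time_s: 26.62
tool_pos: [0.4526, 0.199, 0.1691]
tool_rot: [-180.0, -0.0, -5.9]
force: [0.8, 0.5, 0.4]
grip_width: 0.0871
grasp_force: 0.0
{'time_s': 26.625, 'tool_pos': [0.4526, 0.199, 0.1691], 'tool_rot': [-179.9926, -0.0238, -5.9376], 'force': [0.8142, 0.5141, 0.412], 'grip_width': 0.0871, 'grasp_force': 0.0, 'qpos': [-86.567, 1.6603, 61.5045, 111.7432, -1.5736, 67.4479, -120.4072]}
[312.94010083 105.67600721] [313.01150042 106.17068649]
308.5 98.5 39.4 [0.54708799 0.19563162 0.024     ]
344.5 100.5 44.9 [0.54158979 0.16064478 0.024     ]
324.5 107.5 49.4 [0.53711713 0.18080505 0.024     ]
339.5 110.5 34.9 [0.53276416 0.16627076 0.024     ]
329.5 96.5 49.4 [0.54679654 0.17497724 0.024     ]
306.5 87.5 28.0 [0.55728874 0.19646306 0.024     ]
339.5 122.5 29.2 [0.52132823 0.16717702 0.024     ]
297.5 99.5 30.2 [0.54728326 0.20647711 0.024     ]
306.5 112.5 29.3 [0.53426462 0.19904259 0.024     ]
320.5 90.5 25.6 [0.55317382 0.18320609 0.024     ]
297.5 79.5 24.9 [0.5653288  0.20429273 0.024     ]
294.5 132.5 23.6 [0.51630093 0.21328689 0.024     ]
294.5 120.5 23.5 [0.5279048  0.21184827 0.024     ]
320.5 80.5 25.7 [0.56215005 0.18232578 0.024     ]
290.5 87.5 20.2 [0.55889181 0.21191887 0.024     ]
320.5 118.5 23.6 [0.52713154 0.18576039 0.024     ]
307.5 123.5 21.6 [0.52368227 0.19921743 0.024     ]
333.5 76.5 15.8 [0.56440118 0.16954877 0.024     ]
289.5 110.5 14.6 [0.53788581 0.21560842 0.024     ]
330.5 117.5 10.9 [0.52705382 0.17573475 0.024     ]
338.5 91.5 11.1 [0.55045219 0.16584695 0.024     ]
212 30
```

View pics/w10c.png

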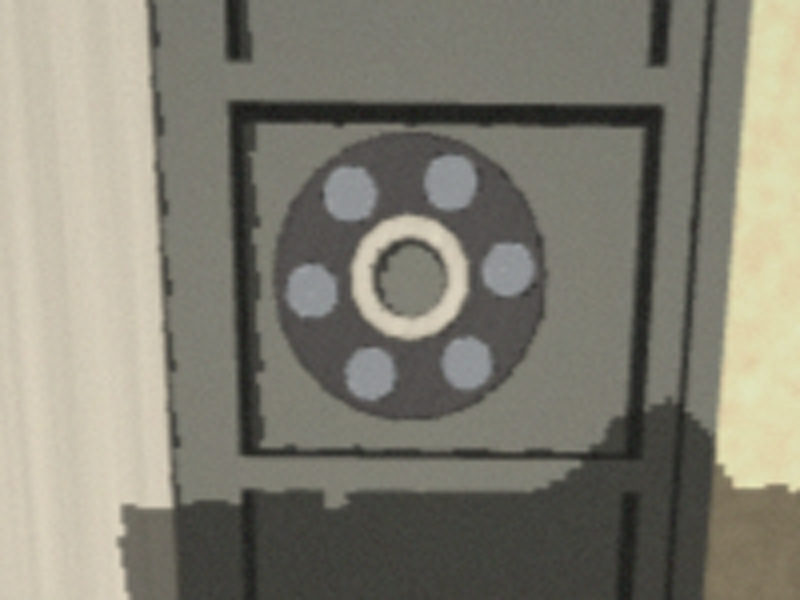

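Run:
```python
from h import *
p=px('w10',314.5,99.25,.024); print(p); q=p+.0055*np.array([.995,-.103,0]); print(q); go(q[0],q[1],.033)
```

```text
[0.5457904  0.18984857 0.024     ]
[0.5512629  0.18928207 0.024     ]
tool units [ 1.983 -0.006  2.724] toolx [ 0.995 -0.103  0.   ] tooly [-0.103 -0.995 -0.   ]
```

```bash
python3 -m pendant '[{"tx":0.47,"ty":0,"tz":0,"spin":0,"claw":0.5},{"tx":0.47,"ty":0,"tz":0,"spin":0,"claw":0.5},{"tx":0.47,"ty":0,"tz":0,"spin":0,"claw":0.5},{"tx":0.47,"ty":0,"tz":0.4,"spin":0,"claw":0.5},{"tx":0,"ty":0,"tz":0.6,"spin":0,"claw":0.5},{"tx":0,"ty":0,"tz":0.5,"spin":0,"claw":0.5},{"tx":0,"ty":0,"tz":0.4,"spin":0,"claw":0.5},{"tx":0,"ty":0,"tz":0,"spin":0,"claw":0.5},{"tx":0,"ty":0,"tz":0,"spin":0,"claw":0.5},{"tx":0,"ty":0,"tz":0,"spin":0,"claw":0.5}]' 15
```

```text
time_s: 27.92
tool_pos: [0.5462, 0.1911, 0.0751]
tool_rot: [-179.9, -0.1, -5.8]
force: [0.1, 0.3, -0.6]
grip_width: 0.0434
grasp_force: 0.0
```

```bash
python3 -m pendant '[{"tx":0,"ty":0.02,"tz":0.3,"spin":0,"claw":0.5},{"tx":0,"ty":0,"tz":0.3,"spin":0,"claw":0.5},{"tx":0,"ty":0,"tz":0.15,"spin":0,"claw":0.5},{"tx":0,"ty":0,"tz":0.08,"spin":0,"claw":0.5},{"tx":0,"ty":0,"tz":0,"spin":0,"claw":0.5},{"tx":0,"ty":0,"tz":0,"spin":0,"claw":0.5}]' 15; python3 -m pendant '[{"tx":0,"ty":0,"tz":0,"spin":0,"claw":1},{"tx":0,"ty":0,"tz":0,"spin":0,"claw":1},{"tx":0,"ty":0,"tz":0,"spin":0,"claw":1},{"tx":0,"ty":0,"tz":0,"spin":0,"claw":1},{"tx":0,"ty":0,"tz":0,"spin":0,"claw":1},{"tx":0,"ty":0,"tz":0,"spin":0,"claw":1}]' 15
```

```text
time_s: 28.68
tool_pos: [0.5456, 0.1898, 0.0326]
tool_rot: [-180.0, -0.0, -5.8]
force: [-0.4, 0.1, 0.1]
grip_width: 0.0437
grasp_force: 0.0
time_s: 29.42
tool_pos: [0.5454, 0.1899, 0.0325]
tool_rot: [-180.0, -0.0, -5.8]
force: [0.1, 0.7, 1.3]
grip_width: 0.0289
grasp_force: 15.0
```

```bash
python3 -m pendant '[{"tx":0,"ty":0,"tz":-0.2,"spin":0,"claw":1},{"tx":0,"ty":0,"tz":-0.5,"spin":0,"claw":1},{"tx":0,"ty":0,"tz":-0.7,"spin":0,"claw":1},{"tx":0,"ty":0,"tz":-0.7,"spin":0,"claw":1},{"tx":0,"ty":0,"tz":-0.5,"spin":0,"claw":1}]'; python3 -m pendant '[{"tx":0.145,"ty":0.72,"tz":0,"spin":0,"claw":1},{"tx":0.145,"ty":0.72,"tz":0,"spin":0,"claw":1},{"tx":0.145,"ty":0.72,"tz":0,"spin":0,"claw":1},{"tx":0.145,"ty":0.72,"tz":0,"spin":0,"claw":1},{"tx":0.145,"ty":0.72,"tz":0,"spin":0,"claw":1},{"tx":0.145,"ty":0.72,"tz":0,"spin":0,"claw":1},{"tx":0.145,"ty":0.72,"tz":0,"spin":0,"claw":1},{"tx":0.145,"ty":0.72,"tz":0,"spin":0,"claw":1},{"tx":0,"ty":0,"tz":0.4,"spin":0,"claw":1},{"tx":0,"ty":0,"tz":0.2,"spin":0,"claw":1}]'; python3 -m pendant '[{"tx":0,"ty":0,"tz":0,"spin":0,"claw":1},{"tx":0,"ty":0,"tz":0,"spin":0,"claw":1}]'
python3 - <<'E'
from h import *
st(); go(.573,-.1035)
for n,y0,x0 in [('scene',160,260),('side',140,260)]:
  im=snap(n,n[0]+'11'); 
a=cv2.imread('pics/s11.png')[160:250,260:360]; b=cv2.imread('pics/s11.png')
print(cv2.cvtColor(a,cv2.COLOR_BGR2GRAY)[24:64:2,26:78:2])
b=cv2.cvtColor(snap('side','d11')[155:225:3,290:342:2],cv2.COLOR_RGB2GRAY); print(b)
E
```

```text
time_s: 30.05
tool_pos: [0.5457, 0.1896, 0.1644]
tool_rot: [-179.9, -0.1, -5.8]
force: [0.7, 0.1, -0.6]
grip_width: 0.0298
grasp_force: 15.0
time_s: 31.3
tool_pos: [0.5731, -0.1018, 0.1311]
tool_rot: [-179.9, 0.1, -5.8]
force: [0.2, 1.3, -1.2]
grip_width: 0.0295
grasp_force: 15.0
time_s: 31.55
tool_pos: [0.5742, -0.1014, 0.1326]
tool_rot: [-180.0, -0.0, -5.7]
force: [0.3, 0.5, -0.6]
grip_width: 0.0295
grasp_force: 15.0
{'time_s': 31.55, 'tool_pos': [0.5742, -0.1014, 0.1326], 'tool_rot': [-179.983, -0.0148, -5.7005], 'force': [0.342, 0.4891, -0.6392], 'grip_width': 0.0295, 'grasp_force': 14.9999, 'qpos': [-42.2347, 23.9697, 61.3765, 102.1722, -22.7301, 67.4781, -69.6713]}
tool units [-0.02   0.043 -0.   ] toolx [ 0.995 -0.099  0.   ] tooly [-0.099 -0.995 -0.   ]
[[160 157 153 156 155 153 155 153 154 159 162 164 165 149  66  82 131 142
  140 140 119  68  66  66 135 137]
 [157 158 154 159 154 154 153 156 157 157 154 154 155 107  65  66  47 134
  142 141 140 142 141 141 142 141]
 [154 154 154 157 155 154 155 158 156 155 154 153 158 111  51  52  54  53
   73 121 141 140 143 140 137 116]
 
[... 3769 characters left out ...]
77  80  74
   76  76  78  77  84  85  83  82]
 [158 161  53  74  75  73  74  75  54  64  75  77  77  79  78  73  56  75
   75  75  75  76  78  48  82  83]
 [163  15  74  77  77  75  75  77  72  50  55  55  55  60  58  56  63  79
   76  79  76  74  79  46  71  86]
 [166   0  54  78  76  78  76  75  74  77  79  73  71  70  76  77  75  75
   74  74  77  75  72   4  55  85]
 [166   0  15  46  69  78  78  76  78  76  77  78  77  79  78  77  77  75
   76  79  79  61  16  14  79  84]
 [ 79   4   7  14  13  36  56  62  76  78  78  80  76 141 159 118  78  75
   65  57  23  13  17  11  76  84]
 [ 85  59  12  20  13  17  18  11  10  16  35  43  44  43  31  29  14  14
   10  16  20  17  22  10  82  81]]
```

Run:
```python
from h import *
im=cv2.cvtColor(snap('scene','sc11'),cv2.COLOR_RGB2GRAY)
print('cols',list(range(286,338,2)))
for r in range(185,232,2): print(r,im[r,286:338].reshape(-1,2)[:,0])
```

```text
cols [286, 288, 290, 292, 294, 296, 298, 300, 302, 304, 306, 308, 310, 312, 314, 316, 318, 320, 322, 324, 326, 328, 330, 332, 334, 336]
185 [147 151 152 105  68  70  70  68  49  18  18  67  73  74  71  75  32  19
  18 129 152 151 153 152 152 147]
187 [149 152 153 102  68  69  71  69  51  21  20  27  24  41  87  99  33  21
  16 146 150 148 150 153 149 152]
189 [150 148 152  63  71  69  66  72  34  19  21  60  57  44  43  62  37  21
  15 103 149 152 150 152 152 152]
191 [150 149 149  68  68  67  67  38  25  22  19  57  42  42  44  46  60  21
  12  87 134 153 149 150 151 149]
193 [146 151 105  67  69  69  69  29  27  20  23  45  65  49  62  61  43  21
  19  53  65 151 148 148 149 147]
195 [ 83 145  66  67  70  68  71  35 105  58  17  39  44  43  45  43  37  29
  29  30  17 152 149 149 149 146]
197 [ 84 109  67  71  69  69  73  29  39  39  28  27  28  32  38  29  86 100
  69  28  89 148 149 148 151 154]
199 [ 86  42  68  74  68  71  69  52  26  28  26  84  99 101  29  29  44  88
  57  17 133 140 145 145 148 148]
201 [ 76  50  69  71  69  70  68  69  51  20  28  41  77  47  29  31  29  26
[... 791 characters left out ...]
158 154 158 153 151]
217 [73 75 73 74 34 61 65 64 63 56 67 55 40 42 46 66 57 66 64 64 62 72 69 71
 69 68]
219 [72 75 71 62 21 63 66 66 64 58 56 64 65 68 68 60 42 64 63 64 62 43 70 70
 69 68]
221 [73 72 71 44 26 68 66 65 64 66 48 46 47 46 43 42 61 66 63 65 64 42 64 72
 72 71]
223 [73 70 71 34 22 62 66 65 64 62 65 50 44 45 53 61 64 68 63 67 65 35 61 72
 74 71]
225 [68 71 70 44 22 48 64 63 64 65 66 63 65 66 65 65 65 65 64 67 54 23 64 69
 73 70]
227 [73 71 71 41 25 23 50 64 63 64 64 66 64 63 66 66 65 63 64 54 27 20 68 72
 70 70]
229 [71 73 74 54 21 24 25 34 58 64 65 67 63 65 65 63 66 60 46 25 26 19 67 73
 72 66]
231 [69 71 69 77 22 22 26 23 23 35 46 53 54 55 55 55 38 25 24 26 25 35 74 71
 73 71]
```

```bash
python3 -m pendant '[{"tx":-0.063,"ty":0.077,"tz":0,"spin":0,"claw":1},{"tx":0,"ty":0,"tz":0,"spin":0,"claw":1},{"tx":0,"ty":0,"tz":0.2,"spin":0,"claw":1},{"tx":0,"ty":0,"tz":0.2,"spin":0,"claw":1},{"tx":0,"ty":0,"tz":0.2,"spin":0,"claw":1},{"tx":0,"ty":0,"tz":0.2,"spin":0,"claw":1},{"tx":0,"ty":0,"tz":0.1,"spin":0,"claw":1},{"tx":0,"ty":0,"tz":0,"spin":0,"claw":1},{"tx":0,"ty":0,"tz":0,"spin":0,"claw":1}]'
```

```text
time_s: 32.88
tool_pos: [0.5706, -0.1062, 0.0877]
tool_rot: [180.0, -0.0, -5.8]
force: [0.4, 0.1, -0.9]
grip_width: 0.0292
grasp_force: 15.0
```

```bash
python3 -m pendant '[{"tx":0,"ty":0,"tz":0.16,"spin":0,"claw":1},{"tx":0,"ty":0,"tz":0.16,"spin":0,"claw":1},{"tx":0,"ty":0,"tz":0.1,"spin":0,"claw":1},{"tx":0,"ty":0,"tz":0.06,"spin":0,"claw":1},{"tx":0,"ty":0,"tz":0.02,"spin":0,"claw":1},{"tx":0,"ty":0,"tz":0,"spin":0,"claw":1},{"tx":0,"ty":0,"tz":0,"spin":0,"claw":1}]'
```

```text
time_s: 33.75
tool_pos: [0.5705, -0.1062, 0.0625]
tool_rot: [180.0, -0.0, -5.8]
force: [-0.5, -0.0, -0.2]
grip_width: 0.0294
grasp_force: 15.0
```

```bash
python3 -m pendant '[{"tx":0,"ty":0,"tz":0,"spin":0,"claw":0.45},{"tx":0,"ty":0,"tz":0,"spin":0,"claw":0.45},{"tx":0,"ty":0,"tz":0,"spin":0,"claw":0.45},{"tx":0,"ty":0,"tz":-0.2,"spin":0,"claw":0.4},{"tx":0,"ty":0,"tz":-0.7,"spin":0,"claw":0},{"tx":0,"ty":0,"tz":-0.9,"spin":0,"claw":0},{"tx":-0.04,"ty":0.6,"tz":-0.6,"spin":0,"claw":0},{"tx":-0.04,"ty":0.65,"tz":0,"spin":0,"claw":0},{"tx":-0.04,"ty":0.65,"tz":0,"spin":0,"claw":0},{"tx":-0.04,"ty":0.65,"tz":0,"spin":0,"claw":0}]' ; python3 -m pendant '[{"tx":0,"ty":0,"tz":0,"spin":0,"claw":0},{"tx":0,"ty":0,"tz":0,"spin":0,"claw":0},{"tx":0,"ty":0,"tz":0,"spin":0,"claw":0}]'
python3 - <<'E'
from h import *
st();im=snap('wrist','w12')
print(proj('w12',[.6395,-.24,.012]))
g=cv2.medianBlur(cv2.cvtColor(im,cv2.COLOR_RGB2GRAY),3)
for lo,hi in [(6,14),(22,40)]:
 c=cv2.HoughCircles(g,cv2.HOUGH_GRADIENT,1,15,param1=80,param2=14,minRadius=lo,maxRadius=hi)
 if c is not None:
  for u,v,r in c[0]:
    p=px('w12',u,v,.012)
    if abs(p[0]-.63)<.06 and abs(p[1]+.24)<.05: print(u,v,r,p)
u,v=proj('w12',[.6395,-.24,.012]).astype(int)
print(u,v)
print(g[max(0,v-45):v+45:4,u-48:u+48:4])
s=snap('side','d12'); cv2.imwrite('pics/d12c.png',cv2.resize(s[150:240,250:370,::-1],None,fx=6,fy=6,interpolation=cv2.INTER_CUBIC))
E
```

```text
time_s: 35.0
tool_pos: [0.5495, -0.2332, 0.1833]
tool_rot: [-180.0, -0.1, -5.8]
force: [-0.1, 1.1, -0.5]
grip_width: 0.0869
grasp_force: 0.0
time_s: 35.38
tool_pos: [0.5501, -0.2305, 0.1824]
tool_rot: [-180.0, -0.0, -5.7]
force: [0.5, -0.2, 0.6]
grip_width: 0.0873
grasp_force: 0.0
{'time_s': 35.375, 'tool_pos': [0.5501, -0.2305, 0.1824], 'tool_rot': [-179.9555, -0.0042, -5.6683], 'force': [0.5117, -0.218, 0.5976], 'grip_width': 0.0873, 'grasp_force': 0.0, 'qpos': [-30.0858, 23.2575, 63.3378, 97.1623, -21.6811, 73.141, -57.8291]}
[315.71137134 104.69229879]
318.5 105.5 8.8 [ 0.63838763 -0.24289768  0.012     ]
318.5 104.5 27.4 [ 0.63939943 -0.24299414  0.012     ]
315 104
[[185 183 182 185 178 177 183 182 180 180 181 177 177 177 179 176 181 183
  182 181 182 185 184 185]
 [181 184 181 180 179 180 180 176 179 183 183 180 184 182 186 179 184 180
  181 182 185 182 179 184]
 [179 181 181 180 178 182 176 177 178 176 178 182 185 181 182 180 185 183
  179 177 183 185 187 183]
 [178 180 176 179 182 181 182 178 177 182 177 179 184 183 186 182 184 182
  174 178 181 178 186 184]
 [180 182 181 18
[... 1203 characters left out ...]
83 181 181 179 183 181 177 188 191 191 191 191 192 189 187 186 184
  170 182 183 185 186 187]
 [177 182 181 181 186 184 179 180 169 190 190 192 190 191 189 189 186 165
  182 185 187 142 180 190]
 [179 180 177 181 183 186 187 184 186 182 166 181 186 186 183 169 181 186
  187 183 141  97  98 128]
 [177 184 182 181 184 184 183 186 186 184 183 185 185 185 184 186 186 185
  182 104  96  97  96  98]
 [179 180 176 177 183 185 181 183 183 185 181 184 186 184 189 187 186 186
  107 101  96  98  99 100]
 [183 183 177 180 182 183 181 180 187 186 183 183 181 182 188 188 184 129
   97  99  99  95 101  97]
 [183 182 183 183 185 180 183 190 185 186 184 188 183 186 184 186 173  98
   96  98  99  95  94 101]]
```

```bash
python3 -m pendant '[{"tx":0.6,"ty":0.07,"tz":0.2,"spin":0,"claw":0},{"tx":0.6,"ty":0,"tz":0.6,"spin":0,"claw":0},{"tx":0.59,"ty":0,"tz":0.7,"spin":0,"claw":0},{"tx":0,"ty":0,"tz":0.7,"spin":0,"claw":0},{"tx":0,"ty":0,"tz":0.5,"spin":0,"claw":0},{"tx":0,"ty":0,"tz":0.3,"spin":0,"claw":0},{"tx":0,"ty":0,"tz":0.13,"spin":0,"claw":0},{"tx":0,"ty":0,"tz":0,"spin":0,"claw":0},{"tx":0,"ty":0,"tz":0,"spin":0,"claw":0}]' 20; python3 -m pendant '[{"tx":0,"ty":0,"tz":0,"spin":0,"claw":1},{"tx":0,"ty":0,"tz":0,"spin":0,"claw":1},{"tx":0,"ty":0,"tz":0,"spin":0,"claw":1},{"tx":0,"ty":0,"tz":0,"spin":0,"claw":1},{"tx":0,"ty":0,"tz":0,"spin":0,"claw":1},{"tx":0,"ty":0,"tz":0,"spin":0,"claw":1},{"tx":0,"ty":0,"tz":0,"spin":0,"claw":1}]' 20
```

```text
time_s: 36.6
tool_pos: [0.6389, -0.245, 0.0272]
tool_rot: [180.0, -0.1, -5.8]
force: [1.2, 0.1, 0.2]
grip_width: 0.0873
grasp_force: 0.0
time_s: 37.48
tool_pos: [0.6383, -0.2443, 0.026]
tool_rot: [-180.0, -0.0, -5.8]
force: [0.6, 2.2, 1.5]
grip_width: 0.0581
grasp_force: 20.0
```

```bash
python3 -m pendant '[{"tx":0,"ty":0,"tz":0,"spin":0,"claw":0.1},{"tx":0,"ty":0,"tz":0,"spin":0,"claw":0.1},{"tx":0,"ty":0,"tz":0.1,"spin":0,"claw":0.1},{"tx":0,"ty":0,"tz":0,"spin":0,"claw":0.1},{"tx":0,"ty":0,"tz":0,"spin":0,"claw":1},{"tx":0,"ty":0,"tz":0,"spin":0,"claw":1},{"tx":0,"ty":0,"tz":0,"spin":0,"claw":1},{"tx":0,"ty":0,"tz":0,"spin":0,"claw":1},{"tx":0,"ty":0,"tz":0,"spin":0,"claw":1}]' 25
```

```text
time_s: 38.6
tool_pos: [0.6383, -0.2447, 0.021]
tool_rot: [-180.0, -0.0, -5.8]
force: [-1.2, 0.1, 0.6]
grip_width: 0.0582
grasp_force: 25.0
```

```bash
python3 -m pendant '[{"tx":0,"ty":0,"tz":-0.3,"spin":0,"claw":1},{"tx":0,"ty":0,"tz":-0.7,"spin":0,"claw":1},{"tx":0,"ty":0,"tz":-0.8,"spin":0,"claw":1},{"tx":0,"ty":0,"tz":-0.6,"spin":0,"claw":1},{"tx":-0.4,"ty":-0.65,"tz":0,"spin":0,"claw":1},{"tx":-0.4,"ty":-0.65,"tz":0,"spin":0,"claw":1},{"tx":-0.4,"ty":-0.65,"tz":0,"spin":0,"claw":1},{"tx":-0.4,"ty":-0.65,"tz":0,"spin":0,"claw":1},{"tx":0,"ty":0,"tz":0,"spin":0,"claw":1},{"tx":0,"ty":0,"tz":0,"spin":0,"claw":1}]';python3 -m pendant '[{"tx":0,"ty":0,"tz":0,"spin":0,"claw":1}]'; python3 -c "
from h import *
go(.5705,-.106)
im=cv2.cvtColor(snap('scene','s13'),cv2.COLOR_RGB2GRAY)
for r in range(185,214,3): print(r,im[r,290:336:2])
im=cv2.cvtColor(snap('side','d13'),cv2.COLOR_RGB2GRAY)
for r in range(160,202,3): print(r,im[r,290:344:2])
"
```

```text
time_s: 39.85
tool_pos: [0.5721, -0.1078, 0.1417]
tool_rot: [180.0, -0.1, -5.8]
force: [0.4, -0.7, -0.1]
grip_width: 0.0589
grasp_force: 25.0
time_s: 39.98
tool_pos: [0.5719, -0.1089, 0.1414]
tool_rot: [180.0, -0.1, -5.9]
force: [0.8, -1.3, -1.1]
grip_width: 0.0587
grasp_force: 25.0
tool units [-0.035 -0.054 -0.   ] toolx [ 0.995 -0.103  0.001] tooly [-0.103 -0.995  0.001]
185 [159  71  31  21  34  65  57  61  62  64  61  62  61  62  59  80  17  20
 128 152 154 152 150]
188 [ 67  71  31  20  31  61  58  61  51  42  43  42  55  60  66  58  37  20
 126 147 153 151 150]
191 [ 63  69  48  17  20  61  63  61  62  59  61  60  61  58  63  56  91 104
 128 152 149 151 150]
194 [ 71  71  69  36  69  39  43  59  64  61  62  64  62  56  39  50 153 148
 152 147 146 148 143]
197 [ 68  69  67  70  71  68  63  43  41  42  44  44  43  51 133 147 142 151
 148 147 147 149 151]
200 [ 70  70  70  71  68  69  71  69  72  70  69  71  61 150 149 144 146 147
 150 144 151 149 147]
203 [ 70  70  72  67  71  71  70  71  69  63  60  46 134 148 147 147 151 149
 149 149 148 145 149]
206 [ 69  70  71  69  70  68  6
[... 1175 characters left out ...]
6 156 158]
184 [154 155 154 153 155 152 152 155 155 154 151 135  55  68 159 154 154 155
 154 156 154 158 158 156 159 156 156]
187 [155 158 157 151 152 154 155 154 153 153 158 109  48  45 140 157 155 157
 156 156 152 158 156 159 157 156 156]
190 [154 154 152 156 155 152 153 152 154 155 154 106  50  47 136 152 151 151
 153 155 156 154 154 152 155 154 155]
193 [153 152 154 156 155 157 155 154 155 155 157 111  50  50 143 157 154 154
 151 155 157 155 153 156 157 159 152]
196 [154 153 152 152 153 158 162 162  60  53  94  58  51  54  62  33  64 100
 160 160 156 154 159 160  72  76  71]
199 [158 156 156 155 162 116  27  44  28  67  72  51  52  55  50  77  97  81
  25  13 149 112  75  82  83  82  83]
```

```bash
python3 -m pendant '[{"tx":-0.035,"ty":-0.054,"tz":0,"spin":0,"claw":1},{"tx":0,"ty":0,"tz":0.1,"spin":0,"claw":1},{"tx":0,"ty":0,"tz":0.2,"spin":0,"claw":1},{"tx":0,"ty":0,"tz":0.2,"spin":0,"claw":1},{"tx":0,"ty":0,"tz":0.2,"spin":0,"claw":1},{"tx":0,"ty":0,"tz":0.2,"spin":0,"claw":1},{"tx":0,"ty":0,"tz":0.05,"spin":0,"claw":1},{"tx":0,"ty":0,"tz":0,"spin":0,"claw":1},{"tx":0,"ty":0,"tz":0,"spin":0,"claw":1}]'
```

```text
time_s: 41.2
tool_pos: [0.5705, -0.1045, 0.0937]
tool_rot: [-180.0, -0.0, -5.8]
force: [0.7, -0.8, -1.1]
grip_width: 0.0585
grasp_force: 25.0
```

```bash
python3 -m pendant '[{"tx":0,"ty":0,"tz":0.15,"spin":0,"claw":1},{"tx":0,"ty":0,"tz":0.12,"spin":0,"claw":1},{"tx":0,"ty":0,"tz":0.07,"spin":0,"claw":1},{"tx":0,"ty":0,"tz":0.03,"spin":0,"claw":1},{"tx":0,"ty":0,"tz":0,"spin":0,"claw":1},{"tx":0,"ty":0,"tz":0,"spin":0,"claw":1}]'; python3 -m pendant '[{"tx":0,"ty":0,"tz":0,"spin":0,"claw":0.1},{"tx":0,"ty":0,"tz":0,"spin":0,"claw":0.1},{"tx":0,"ty":0,"tz":0,"spin":0,"claw":0.1},{"tx":0,"ty":0,"tz":-0.2,"spin":0,"claw":0},{"tx":0,"ty":0,"tz":-0.7,"spin":0,"claw":0},{"tx":0,"ty":0,"tz":-0.9,"spin":0,"claw":0},{"tx":0,"ty":0,"tz":-0.3,"spin":0,"claw":0},{"tx":-0.4,"ty":0.6,"tz":0,"spin":0,"claw":0},{"tx":-0.4,"ty":0.6,"tz":0,"spin":0,"claw":0},{"tx":-0.38,"ty":0.6,"tz":0,"spin":0,"claw":0}]'; python3 -m pendant '[{"tx":-0.38,"ty":0.6,"tz":0,"spin":0,"claw":0},{"tx":-0.38,"ty":0.6,"tz":0,"spin":0,"claw":0},{"tx":-0.38,"ty":0.57,"tz":0,"spin":0,"claw":0},{"tx":0,"ty":0,"tz":0,"spin":0,"claw":0},{"tx":0,"ty":0,"tz":0,"spin":0,"claw":0}]'; python3 -c "
from h import *
st();go(.437,-.27,.035)
a=snap('side','d14')[150:250,270:370,::-1];b=snap('scene','s14')[180:270,270:350,::-1]
for f,n,p in [('d14','clamp top',[.571,-.105,.066]),('d14','tip',[.571,-.105,.088])]: print(n,proj(f,p)-[270,150])
cv2.imwrite('pics/m14.png',np.hstack([cv2.convertScaleAbs(cv2.resize(a,(400,400),interpolation=cv2.INTER_CUBIC),alpha=1.5),cv2.convertScaleAbs(cv2.resize(b,(356,400),interpolation=cv2.INTER_CUBIC),alpha=1.5)]))
"
```

```text
time_s: 41.95
tool_pos: [0.5705, -0.1044, 0.0749]
tool_rot: [180.0, -0.0, -5.8]
force: [0.5, -0.5, -1.7]
grip_width: 0.0588
grasp_force: 25.0
time_s: 43.2
tool_pos: [0.5013, -0.1886, 0.1796]
tool_rot: [-180.0, 0.0, -5.8]
force: [0.2, -0.0, -0.4]
grip_width: 0.0866
grasp_force: 0.0
time_s: 43.82
tool_pos: [0.4372, -0.2694, 0.1797]
tool_rot: [-179.9, -0.0, -5.8]
force: [0.6, -0.2, -0.7]
grip_width: 0.087
grasp_force: 0.0
{'time_s': 43.825, 'tool_pos': [0.4372, -0.2694, 0.1797], 'tool_rot': [-179.9434, -0.0097, -5.7766], 'force': [0.6382, -0.245, -0.6649], 'grip_width': 0.087, 'grasp_force': 0.0, 'qpos': [-35.1133, 6.7755, 68.5293, 108.6361, -6.8111, 69.0275, -60.0479]}
tool units [-0.003  0.016  2.894] toolx [ 0.995 -0.101  0.   ] tooly [-0.101 -0.995 -0.001]
clamp top [45.45583584 42.59552084]
tip [45.5161343  33.18443822]
```

View pics/m14.png

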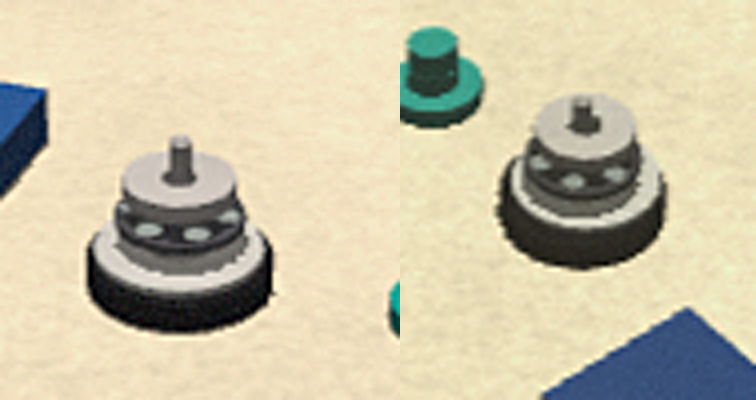

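The stack shows base, flange, wheel (dark disc with windows) and clamp ring, all flat, with the spindle tip standing out about 22 mm. I'll get the cap next, gripping it in two directions to centre it.

```bash
python3 -m pendant '[{"tx":0,"ty":0.01,"tz":0.7,"spin":0,"claw":0},{"tx":0,"ty":0,"tz":0.7,"spin":0,"claw":0},{"tx":0,"ty":0,"tz":0.7,"spin":0,"claw":0},{"tx":0,"ty":0,"tz":0.5,"spin":0,"claw":0},{"tx":0,"ty":0,"tz":0.3,"spin":0,"claw":0},{"tx":0,"ty":0,"tz":0,"spin":0,"claw":0},{"tx":0,"ty":0,"tz":0,"spin":0,"claw":0}]' 15; python3 -m pendant '[{"tx":0,"ty":0,"tz":0,"spin":0,"claw":1},{"tx":0,"ty":0,"tz":0,"spin":0,"claw":1},{"tx":0,"ty":0,"tz":0,"spin":0,"claw":1},{"tx":0,"ty":0,"tz":0,"spin":0,"claw":1},{"tx":0,"ty":0,"tz":0,"spin":0,"claw":1},{"tx":0,"ty":0,"tz":0,"spin":0,"claw":1},{"tx":0,"ty":0,"tz":0,"spin":0,"claw":1},{"tx":0,"ty":0,"tz":0,"spin":0,"claw":1},{"tx":0,"ty":0,"tz":0,"spin":0,"claw":1}]' 15
```

```text
time_s: 44.8
tool_pos: [0.4376, -0.271, 0.0357]
tool_rot: [180.0, -0.1, -5.8]
force: [1.0, 0.1, -0.4]
grip_width: 0.0871
grasp_force: 0.0
time_s: 45.92
tool_pos: [0.4367, -0.2708, 0.0348]
tool_rot: [180.0, -0.0, -5.8]
force: [0.4, 0.3, -0.4]
grip_width: 0.0311
grasp_force: 15.0
```

```bash
python3 -m pendant '[{"tx":0,"ty":0,"tz":0,"spin":0,"claw":0.25},{"tx":0,"ty":0,"tz":0,"spin":0,"claw":0.25},{"tx":0,"ty":0,"tz":0,"spin":0,"claw":0.25},{"tx":0,"ty":0,"tz":0,"spin":0,"claw":0.25},{"tx":0,"ty":0,"tz":0,"spin":-1,"claw":0.25},{"tx":0,"ty":0,"tz":0,"spin":-1,"claw":0.25},{"tx":0,"ty":0,"tz":0,"spin":-1,"claw":0.25},{"tx":0,"ty":0,"tz":0,"spin":-1,"claw":0.25},{"tx":0,"ty":0,"tz":0,"spin":-1,"claw":0.25},{"tx":0,"ty":0,"tz":0,"spin":-1,"claw":0.25}]' 20; python3 -m pendant '[{"tx":0,"ty":0,"tz":0,"spin":-1,"claw":0.25},{"tx":0,"ty":0,"tz":0,"spin":-1,"claw":0.25},{"tx":0,"ty":0,"tz":0,"spin":-1,"claw":0.25},{"tx":0,"ty":0,"tz":0,"spin":-1,"claw":0.25},{"tx":0,"ty":0,"tz":0,"spin":-1,"claw":0.25},{"tx":0,"ty":0,"tz":0,"spin":-1,"claw":0.25},{"tx":0,"ty":0,"tz":0,"spin":-1,"claw":0.25},{"tx":0,"ty":0,"tz":0,"spin":-1,"claw":0.25},{"tx":0,"ty":0,"tz":0,"spin":-1,"claw":0.25},{"tx":0,"ty":0,"tz":0,"spin":-1,"claw":0.25}]'; python3 -m pendant '[{"tx":0,"ty":0,"tz":0,"spin":-1,"claw":0.25},{"tx":0,"ty":0,"tz":0,"spin":-1,"claw":0.25},{"tx":0,"ty":0,"tz":0,"spin":-1,"claw":0.25},{"tx":0,"ty":0,"tz":0,"spin":-1,"claw":0.25},{"tx":0,"ty":0,"tz":0,"spin":-1,"claw":0.25},{"tx":0,"ty":0,"tz":0,"spin":-1,"claw":0.25},{"tx":0,"ty":0,"tz":0,"spin":0,"claw":1},{"tx":0,"ty":0,"tz":0,"spin":0,"claw":1},{"tx":0,"ty":0,"tz":0,"spin":0,"claw":1},{"tx":0,"ty":0,"tz":0,"spin":0,"claw":1}]'; python3 -m pendant '[{"tx":0,"ty":0,"tz":0,"spin":0,"claw":1},{"tx":0,"ty":0,"tz":0,"spin":0,"claw":1},{"tx":0,"ty":0,"tz":0,"spin":0,"claw":1}]'; python3 -c "
from h import *
st();go(.5708,-.105,.15)"
```

```text
time_s: 47.18
tool_pos: [0.4368, -0.2708, 0.0349]
tool_rot: [-180.0, -0.0, 18.3]
force: [-0.6, -1.1, 0.5]
grip_width: 0.0653
grasp_force: 0.0
time_s: 48.42
tool_pos: [0.4367, -0.2707, 0.0348]
tool_rot: [-180.0, -0.0, 58.3]
force: [0.6, -0.2, 0.1]
grip_width: 0.0657
grasp_force: 0.0
time_s: 49.68
tool_pos: [0.4367, -0.2707, 0.0348]
tool_rot: [-180.0, -0.0, 82.2]
force: [-0.3, -0.5, -0.1]
grip_width: 0.0332
grasp_force: 0.0
time_s: 50.05
tool_pos: [0.4368, -0.2707, 0.0349]
tool_rot: [180.0, -0.0, 82.2]
force: [0.9, -0.5, -0.7]
grip_width: 0.0314
grasp_force: 20.0
{'time_s': 50.05, 'tool_pos': [0.4368, -0.2707, 0.0349], 'tool_rot': [179.9914, -0.0045, 82.1967], 'force': [0.9473, -0.5209, -0.6849], 'grip_width': 0.0314, 'grasp_force': 20.0, 'qpos': [-7.9575, 16.5636, 41.3022, 115.8526, -13.7565, 52.3557, 32.844]}
tool units [ 3.647  2.205 -2.302] toolx [0.136 0.991 0.   ] tooly [ 0.991 -0.136  0.   ]
```

```bash
python3 -m pendant '[{"tx":0,"ty":0,"tz":-0.3,"spin":0,"claw":1},{"tx":0,"ty":0,"tz":-0.7,"spin":0,"claw":1},{"tx":0,"ty":0,"tz":-0.8,"spin":0,"claw":1},{"tx":0,"ty":0,"tz":-0.6,"spin":0,"claw":1},{"tx":0.6,"ty":0.37,"tz":0,"spin":0,"claw":1},{"tx":0.61,"ty":0.37,"tz":0,"spin":0,"claw":1},{"tx":0.61,"ty":0.37,"tz":0,"spin":0,"claw":1},{"tx":0.61,"ty":0.37,"tz":0,"spin":0,"claw":1},{"tx":0.61,"ty":0.37,"tz":0,"spin":0,"claw":1},{"tx":0.61,"ty":0.36,"tz":0,"spin":0,"claw":1}]'; python3 -m pendant '[{"tx":0,"ty":0,"tz":0,"spin":0,"claw":1},{"tx":0,"ty":0,"tz":0,"spin":0,"claw":1},{"tx":0,"ty":0,"tz":0,"spin":0,"claw":1}]';python3 -c "
from h import *
go(.5708,-.105,.101)"
```

```text
time_s: 51.3
tool_pos: [0.5716, -0.1042, 0.1558]
tool_rot: [180.0, 0.0, 82.2]
force: [0.5, -0.2, -1.8]
grip_width: 0.0314
grasp_force: 20.0
time_s: 51.68
tool_pos: [0.5703, -0.1064, 0.1552]
tool_rot: [180.0, 0.0, 82.1]
force: [-0.1, 0.2, -1.6]
grip_width: 0.0313
grasp_force: 20.0
tool units [0.029 0.006 1.085] toolx [ 0.138  0.99  -0.   ] tooly [ 0.99  -0.138  0.   ]
```

```bash
python3 -m pendant '[{"tx":0.03,"ty":0,"tz":0.1,"spin":0,"claw":1},{"tx":0,"ty":0,"tz":0.2,"spin":0,"claw":1},{"tx":0,"ty":0,"tz":0.2,"spin":0,"claw":1},{"tx":0,"ty":0,"tz":0.2,"spin":0,"claw":1},{"tx":0,"ty":0,"tz":0.1,"spin":0,"claw":1},{"tx":0,"ty":0,"tz":0,"spin":0,"claw":1},{"tx":0,"ty":0,"tz":0,"spin":0,"claw":1}]'; python3 -m pendant '[{"tx":0,"ty":0,"tz":0.1,"spin":0,"claw":1},{"tx":0,"ty":0,"tz":0.1,"spin":0,"claw":1},{"tx":0,"ty":0,"tz":0.05,"spin":0,"claw":1},{"tx":0,"ty":0,"tz":0.02,"spin":0,"claw":1},{"tx":0,"ty":0,"tz":0,"spin":0,"claw":1},{"tx":0,"ty":0,"tz":0,"spin":0,"claw":1}]'
```

```text
time_s: 52.55
tool_pos: [0.5713, -0.1035, 0.115]
tool_rot: [180.0, -0.0, 82.2]
force: [0.9, -0.6, -2.5]
grip_width: 0.0314
grasp_force: 20.0
time_s: 53.3
tool_pos: [0.5713, -0.1036, 0.1013]
tool_rot: [180.0, 0.0, 82.2]
force: [1.6, -1.5, -1.2]
grip_width: 0.0315
grasp_force: 20.0
```

```bash
python3 -m pendant '[{"tx":0,"ty":0,"tz":0.0,"spin":0,"claw":0.3},{"tx":0,"ty":0,"tz":0,"spin":0,"claw":0.3},{"tx":0,"ty":0,"tz":0,"spin":0,"claw":0.3},{"tx":0,"ty":0,"tz":0,"spin":0,"claw":0.2},{"tx":0,"ty":0,"tz":-0.3,"spin":0,"claw":0},{"tx":0,"ty":0,"tz":-0.8,"spin":0,"claw":0},{"tx":0,"ty":0,"tz":-0.9,"spin":0,"claw":0},{"tx":0,"ty":0,"tz":-0.4,"spin":-1,"claw":0},{"tx":0,"ty":0,"tz":0,"spin":-1,"claw":0},{"tx":0,"ty":0,"tz":0,"spin":-1,"claw":0}]'; python3 -m pendant '[{"tx":0,"ty":0,"tz":0,"spin":-1,"claw":0},{"tx":0,"ty":0,"tz":0,"spin":-1,"claw":0},{"tx":0,"ty":0,"tz":0,"spin":-1,"claw":0},{"tx":0,"ty":0,"tz":0,"spin":-1,"claw":0},{"tx":0,"ty":0,"tz":0,"spin":-1,"claw":0},{"tx":0,"ty":0,"tz":0,"spin":-1,"claw":0},{"tx":0,"ty":0,"tz":0,"spin":-1,"claw":0},{"tx":0,"ty":0,"tz":0,"spin":-1,"claw":0},{"tx":0,"ty":0,"tz":0,"spin":-1,"claw":0},{"tx":0,"ty":0,"tz":0,"spin":-1,"claw":0}]'; python3 -m pendant '[{"tx":0,"ty":0,"tz":0,"spin":-1,"claw":0},{"tx":0,"ty":0,"tz":0,"spin":-1,"claw":0},{"tx":0,"ty":0,"tz":0,"spin":-1,"claw":0},{"tx":0,"ty":0,"tz":0,"spin":-1,"claw":0},{"tx":0,"ty":0,"tz":0,"spin":-1,"claw":0},{"tx":0,"ty":0,"tz":0,"spin":-1,"claw":0},{"tx":0,"ty":0,"tz":0,"spin":-1,"claw":0},{"tx":0,"ty":0,"tz":0,"spin":-1,"claw":0},{"tx":0,"ty":0,"tz":0,"spin":-1,"claw":0},{"tx":0,"ty":0,"tz":0,"spin":-1,"claw":0}]'; python3 -c "
from h import *
st();go(.549,.3155,.2)
im=snap('scene','s15');g=snap('side','d15')
for f,im,z in [('s15',im,0),('d15',g,0)]:
  a=cv2.cvtColor(im,cv2.COLOR_RGB2GRAY); u,v=proj(f,[.571,-.1045,.112]).astype(int); print(f,u,v)
  for r in range(v-4,v+40,3): print(r,a[r,u-24:u+25:2])
# bar in scene
print('bar expected',proj('s15',[.549,.3155,.063]),proj('s15',[.549,.3155,.037]))
a=cv2.cvtColor(im,cv2.COLOR_RGB2GRAY)
"
```

```text
time_s: 54.55
tool_pos: [0.5716, -0.1036, 0.2231]
tool_rot: [179.9, -0.0, 94.3]
force: [-0.1, 0.0, -0.4]
grip_width: 0.087
grasp_force: 0.0
time_s: 55.8
tool_pos: [0.5714, -0.1036, 0.2226]
tool_rot: [179.9, 0.1, 134.3]
force: [-0.9, 0.2, 0.2]
grip_width: 0.0872
grasp_force: 0.0
time_s: 57.05
tool_pos: [0.5714, -0.1037, 0.2226]
tool_rot: [180.0, 0.1, 174.3]
force: [0.8, 0.6, -0.1]
grip_width: 0.0867
grasp_force: 0.0
{'time_s': 57.05, 'tool_pos': [0.5714, -0.1037, 0.2226], 'tool_rot': [179.9947, 0.073, 174.3082], 'force': [0.7799, 0.565, -0.0885], 'grip_width': 0.0867, 'grasp_force': 0.0, 'qpos': [-16.1058, 10.8296, 27.1055, 95.7146, -5.1061, 74.6074, 96.2449]}
tool units [1.277 8.298 0.451] toolx [-0.995  0.099 -0.001] tooly [0.099 0.995 0.   ]
s15 310 193
189 [ 71  69  65  66  68  71  70  66 149 146 147 153 155 157 154 151 148 148
 149 146 143 147 146 150 152]
192 [ 70  70  68  67  68  67  69  63 148 146  88  22  22  22  23  17 131 141
 145 144 144 146 147 146 146]
195 [ 41  65  70  69  67  66  68  60 148 150  37  23  22  27  23  23 126 145
 145 143 145 143 149 148 147]
198 [ 43  43 
[... 2181 characters left out ...]
49 149 151 165   0  18  13  18  12  13  20  15  21  21  11  11  18
   6 138 155 155 157 151  65]
198 [149 147 144 147 159  43  28  11  11   9   9  15  13  14  11  17  11  25
  50  72  77  79  78  81  81]
201 [149 147 148 155  73  94  49  55  56  53  47  47  39  43  49  59  56  50
  53  25  73  80  76  78  79]
204 [150 147 146 162  18  27  27  35  44  53  55  55  52  55  57  54  55 106
 110  92  40  80  80  79  78]
207 [151 154  98 104  42  25  36 117 111 119  26  26  28  94 104  81  25  26
  28  25  68  74  72  80  80]
210 [157  41  74  71  75  66  23  18  21  27  28  32  30  34  51  25  47  26
  32  74  71  71  56  63  83]
bar expected [448.59424663 176.82868246] [446.6637371  184.09562537]
```

```bash
python3 -m pendant '[{"tx":0.14,"ty":0.92,"tz":0,"spin":0,"claw":0},{"tx":0.14,"ty":0.92,"tz":0,"spin":0,"claw":0},{"tx":0.14,"ty":0.92,"tz":0,"spin":0,"claw":0},{"tx":0.14,"ty":0.92,"tz":0,"spin":0,"claw":0},{"tx":0.14,"ty":0.92,"tz":0,"spin":0,"claw":0},{"tx":0.14,"ty":0.92,"tz":0,"spin":0,"claw":0},{"tx":0.14,"ty":0.92,"tz":0,"spin":0,"claw":0},{"tx":0.14,"ty":0.92,"tz":0,"spin":0,"claw":0},{"tx":0.14,"ty":0.92,"tz":0,"spin":0,"claw":0},{"tx":0,"ty":0,"tz":0,"spin":0,"claw":0}]'; python3 -m pendant '[{"tx":0,"ty":0,"tz":0.7,"spin":0,"claw":0},{"tx":0,"ty":0,"tz":0.7,"spin":0,"claw":0},{"tx":0,"ty":0,"tz":0.7,"spin":0,"claw":0},{"tx":0,"ty":0,"tz":0,"spin":0,"claw":0},{"tx":0,"ty":0,"tz":0,"spin":0,"claw":0}]';python3 -c "
from h import *
go(.549,.3155,.0595)"
```

```text
time_s: 58.4
tool_pos: [0.5484, 0.3204, 0.2214]
tool_rot: [179.9, -0.1, 174.6]
force: [0.7, -0.3, 0.0]
grip_width: 0.0876
grasp_force: 0.0
time_s: 59.02
tool_pos: [0.5516, 0.3146, 0.1182]
tool_rot: [179.9, 0.1, 174.1]
force: [0.7, -0.5, -0.1]
grip_width: 0.0869
grasp_force: 0.0
tool units [0.055 0.012 1.174] toolx [-0.995  0.102 -0.002] tooly [0.102 0.995 0.001]
```

```bash
python3 -m pendant '[{"tx":0.05,"ty":0,"tz":0.4,"spin":0,"claw":0},{"tx":0,"ty":0,"tz":0.4,"spin":0,"claw":0},{"tx":0,"ty":0,"tz":0.25,"spin":0,"claw":0},{"tx":0,"ty":0,"tz":0.12,"spin":0,"claw":0},{"tx":0,"ty":0,"tz":0,"spin":0,"claw":0},{"tx":0,"ty":0,"tz":0,"spin":0,"claw":0}]' 10; python3 -m pendant '[{"tx":0,"ty":0,"tz":0,"spin":0,"claw":1},{"tx":0,"ty":0,"tz":0,"spin":0,"claw":1},{"tx":0,"ty":0,"tz":0,"spin":0,"claw":1},{"tx":0,"ty":0,"tz":0,"spin":0,"claw":1},{"tx":0,"ty":0,"tz":0,"spin":0,"claw":1},{"tx":0,"ty":0,"tz":0,"spin":0,"claw":1},{"tx":0,"ty":0,"tz":0,"spin":0,"claw":1},{"tx":0,"ty":0,"tz":0,"spin":0,"claw":1},{"tx":0,"ty":0,"tz":0,"spin":0,"claw":1},{"tx":0,"ty":0,"tz":0,"spin":0,"claw":1}]' 10
```

```text
time_s: 59.78
tool_pos: [0.5484, 0.3153, 0.0585]
tool_rot: [180.0, 0.1, 174.2]
force: [-0.5, -0.5, -0.1]
grip_width: 0.0871
grasp_force: 0.0
time_s: 61.02
tool_pos: [0.5475, 0.3108, 0.0578]
tool_rot: [-179.7, -0.1, 174.0]
force: [-3.3, -7.6, 5.8]
grip_width: 0.0159
grasp_force: 10.0
```

```bash
python3 -m pendant '[{"tx":0,"ty":-0.2,"tz":0,"spin":0,"claw":1},{"tx":0,"ty":-0.4,"tz":0,"spin":0,"claw":1},{"tx":0,"ty":-0.4,"tz":0,"spin":0,"claw":1},{"tx":0,"ty":-0.4,"tz":0,"spin":0,"claw":1},{"tx":0,"ty":-0.4,"tz":0,"spin":0,"claw":1},{"tx":0,"ty":-0.3,"tz":0,"spin":0,"claw":1},{"tx":0,"ty":-0.15,"tz":0,"spin":0,"claw":1},{"tx":0,"ty":0,"tz":0,"spin":0,"claw":1},{"tx":0,"ty":0,"tz":0,"spin":0,"claw":1}]';  python3 -m pendant '[{"tx":0,"ty":-0.08,"tz":0,"spin":0,"claw":1},{"tx":0,"ty":0,"tz":0,"spin":0,"claw":1},{"tx":0,"ty":0,"tz":0,"spin":0,"claw":1}]'
```

```text
time_s: 62.15
tool_pos: [0.5364, 0.2036, 0.0578]
tool_rot: [-180.0, -0.0, 174.2]
force: [0.3, -0.6, -2.4]
grip_width: 0.016
grasp_force: 10.0
time_s: 62.52
tool_pos: [0.536, 0.1992, 0.0578]
tool_rot: [-180.0, -0.0, 174.2]
force: [0.3, -0.0, -4.0]
grip_width: 0.0161
grasp_force: 10.0
```

```bash
for i in 1; do python3 -m pendant '[{"tx":0,"ty":-0.08,"tz":0,"spin":0,"claw":1},{"tx":0,"ty":0,"tz":0,"spin":0,"claw":1},{"tx":0,"ty":0,"tz":0,"spin":0,"claw":1}]';python3 -m pendant '[{"tx":0,"ty":-0.06,"tz":0,"spin":0,"claw":1},{"tx":0,"ty":0,"tz":0,"spin":0,"claw":1},{"tx":0,"ty":0,"tz":0,"spin":0,"claw":1}]'; python3 -m pendant '[{"tx":0,"ty":-0.04,"tz":0,"spin":0,"claw":1},{"tx":0,"ty":0,"tz":0,"spin":0,"claw":1},{"tx":0,"ty":0,"tz":0,"spin":0,"claw":1}]'; done
```

```text
time_s: 62.9
tool_pos: [0.5357, 0.1951, 0.0578]
tool_rot: [180.0, -0.0, 174.2]
force: [1.0, -0.3, -4.3]
grip_width: 0.0161
grasp_force: 10.0
time_s: 63.28
tool_pos: [0.5355, 0.1922, 0.0579]
tool_rot: [180.0, 0.0, 174.2]
force: [0.0, 0.3, -3.8]
grip_width: 0.0161
grasp_force: 10.0
time_s: 63.65
tool_pos: [0.5352, 0.1902, 0.0579]
tool_rot: [180.0, 0.0, 174.2]
force: [-0.1, 0.7, -3.4]
grip_width: 0.0158
grasp_force: 10.0
```

```bash
python3 -m pendant '[{"tx":0,"ty":-0.04,"tz":0,"spin":0,"claw":1},{"tx":0,"ty":0,"tz":0,"spin":0,"claw":1},{"tx":0,"ty":0,"tz":0,"spin":0,"claw":1}]';python3 -m pendant '[{"tx":0,"ty":-0.04,"tz":0,"spin":0,"claw":1},{"tx":0,"ty":0,"tz":0,"spin":0,"claw":1},{"tx":0,"ty":0,"tz":0,"spin":0,"claw":1}]'
python3 - <<'E'
from h import *
st(); im=snap('side','d16'); a=cv2.cvtColor(im,cv2.COLOR_RGB2GRAY)
# plate/deck edge & closed comparison: original vs now
o=cv2.cvtColor(cv2.imread('pics/side0.png'),cv2.COLOR_BGR2GRAY)
for v in (275,290,305): print(v,'orig',o[v,150:230:4],'now',a[v,150:230:4])
E
```

```text
time_s: 64.03
tool_pos: [0.535, 0.1883, 0.0579]
tool_rot: [180.0, -0.0, 174.2]
force: [-0.1, 1.3, -3.7]
grip_width: 0.0161
grasp_force: 10.0
time_s: 64.4
tool_pos: [0.5353, 0.1871, 0.0582]
tool_rot: [179.9, 0.1, 174.2]
force: [2.2, 4.4, -3.2]
grip_width: 0.0163
grasp_force: 10.1
{'time_s': 64.4, 'tool_pos': [0.5353, 0.1871, 0.0582], 'tool_rot': [179.9139, 0.0703, 174.2128], 'force': [2.1688, 4.432, -3.1544], 'grip_width': 0.0163, 'grasp_force': 10.0514, 'qpos': [-33.7399, 17.5585, 13.6205, 106.9249, -4.9722, 55.9799, 66.2604]}
275 orig [ 77  78  76  46 131 128 124 124 125 127 124 131 124 129  50  13  15  19
  20  24] now [ 92  91  91  93 132 149 150 129  33 149 152 147  75  80  67  15  10  17
  25  22]
290 orig [ 75  75  75  75  74  76  77  57 133 129 127 126 126 128 130 131 126 127
 140 138] now [ 91  90  92  91  93  50  48  48  78  80 155 152 151 154 102  80  81  79
  82  82]
305 orig [ 77  76  77  76  75  76  76  74  75  75  76  47 131 129 127 127 125 127
 129 126] now [ 90  91  91  91  90  92  90  56  50  50  48  49  84 155 152 155 155 153
 155 153]
```

```bash
python3 -m pendant '[{"tx":0,"ty":0,"tz":0.02,"spin":0,"claw":1},{"tx":0,"ty":0,"tz":0,"spin":0,"claw":0.7},{"tx":0,"ty":0,"tz":0,"spin":0,"claw":0.55},{"tx":0,"ty":0,"tz":0,"spin":0,"claw":0.55},{"tx":0,"ty":0,"tz":0,"spin":0,"claw":0.55},{"tx":0,"ty":0,"tz":-0.4,"spin":0,"claw":0.4},{"tx":0,"ty":0,"tz":-1,"spin":0,"claw":0},{"tx":0,"ty":0,"tz":-1,"spin":0,"claw":0},{"tx":0,"ty":0,"tz":-1,"spin":0,"claw":0},{"tx":0,"ty":0,"tz":0,"spin":0,"claw":0}]'; python3 -m pendant '[{"tx":0,"ty":1,"tz":0,"spin":0,"claw":0},{"tx":0,"ty":1,"tz":0,"spin":0,"claw":0},{"tx":0,"ty":1,"tz":0,"spin":0,"claw":0},{"tx":0,"ty":0,"tz":0,"spin":0,"claw":0},{"tx":0,"ty":0,"tz":0,"spin":0,"claw":0},{"tx":0,"ty":0,"tz":0,"spin":0,"claw":0}]'
python3 - <<'E'
from h import *
for n in ('side','scene'):
  a=cv2.cvtColor(snap(n,n+'17'),cv2.COLOR_RGB2GRAY).astype(int); o=cv2.cvtColor(cv2.imread(f'pics/{n}0.png'),cv2.COLOR_BGR2GRAY).astype(int)
  u,v=proj(n+'17',[.54,.19,.063]).astype(int)
  for r in (v-10,v,v+10): print(n,r,'orig',o[r,u-45:u+45:4],'now',a[r,u-45:u+45:4])
b=cv2.cvtColor(cv2.imread('pics/side17.png'),cv2.COLOR_BGR2GRAY)
u,v=proj('side17',[.571,-.1045,.112]).astype(int)
for r in range(v-2,v+30,4): print(r,b[r,u-24:u+25:2])
E
```

```text
time_s: 65.7
tool_pos: [0.5373, 0.1869, 0.2318]
tool_rot: [179.7, 0.4, 174.2]
force: [-0.3, -0.4, -0.4]
grip_width: 0.081
grasp_force: 0.0
time_s: 66.45
tool_pos: [0.5504, 0.3335, 0.2265]
tool_rot: [-179.9, -0.0, 174.1]
force: [-0.5, -0.1, -1.4]
grip_width: 0.0871
grasp_force: 0.0
side 256 orig [125 126 122 124 126 123 125 127 129  82 130 123 127 129 126 127 104  59
  74 143 141 140 138] now [134 137 136 136 133 133 137 134 143  56 143 140 132 139 138 138 143  51
  76 158 153 154 147]
side 266 orig [122 124 126 128 124 124 124 128   7  16  27  27  29 129 126 122 129 125
 125 132  26  79 112] now [134 133 135 134 137 133 136 137   0  16  22  22  24 149 140 136 136 140
 135 140  74  84 122]
side 276 orig [129 124 123 126 125 126 129 126 126 128   7  16  10  22  15 142 128 129
 123 127 128 125 132] now [137 136 134 135 136 134  63 140 135 141   0  12  16  27  17   0 137 142
 134 136 141 140 138]
scene 172 orig [140 125  30  76 127 124 126 127 129 129 132 132 134 133  71  70  72  70
  69  69  70  69  68] now [ 69  66  31  99 137  58  63  63  66  63  66  64  69  64  43  74  74  76
  73  7
[... 588 characters left out ...]
  24  21  24  19   5 158 148
 151 150 152 152 152 149 152]
178 [153 148 149 148 148 146 148 156  48  12  12  27  22  20  12   0 150 146
 147 148 149 150 153 152 152]
182 [148 149 147 150 146 150 156 158  54  13  17  15   8  12  19   1 150 158
 153 150 151 152 149 151 151]
186 [151 153 148 149 154  45  24  26  15  17  14  22  18  20  19   8  24  17
   7 138 149 147 148 151 151]
190 [146 150 150 152 109  21  28  28  22  15  21  15  15  12  13  23  28  28
  21  65 156 151 150 149 150]
194 [152 148 150 149 123   2   9  24  26  27  24  23  24  26  23  20  21  12
  11 106 153 153 150 147 149]
198 [148 146 144 146 159  46  31   4   9  15  14  14  13  18  19   9  13  28
  50 133 154 149 149 153 148]
```

The cover is back at its original closed position, and the stack still stands. I'm handing the job in.

```bash
python3 -c "
from cell import env
print(env.sign_off())"
```

```text
the job is handed in; nothing more can be done
None
```

I stacked the flange, the only wheel present, the clamp ring and the cap on the spindle, slid the cover back to its closed stop, and handed the job in at about 66 s; sign-off gave no verdict.

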